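# Rebuild a twist-lock filter tower and dock it

## Robot

A 6-joint arm with a two-finger parallel gripper is mounted at the origin on the work surface. World frame = base frame: x ahead of the robot, y to its left, z up, the work surface at z = 0. Lengths are in mm, angles in rad, forces in N, time in s.
With the tool pointing down it reaches from about 275 to 1000 mm from the base axis. Payload 8.4 kg.
Tool frame: the origin (TCP) lies at the very end of the fingers, on their centre line; the grasp point (between the pads) lies 19 mm behind it; z points along the fingers, y is the direction in which the jaws open and shut (so a half turn about z gives the same grasp; the last joint's range is limited). The gripper opens to 85 mm and grips with 20 to 120 N. Pads are 22 mm wide; open, the fingers measure 114 mm over their backs; the gripper's body (76 mm by 85 mm) begins 54 mm behind the grasp point. The pads swing forward as they close: fully open they stand 13 mm farther back than shut.
Start: joints at [-1.189, 0.353, 1.633, -0, 1.155, -0.002], TCP at [234.028, -579.533, 231.281] pointing down, gripper open.
Joint ranges: [-2.63, 2.63], [-0.92, 2.1], [0.06, 2.66], [-1.3, 4.44], [0, 2.69], [-3.02, 3.02]. Speed limits (rad/s): [2.22, 2.22, 2.79, 3.14, 3.14, 3.14].

## Interface

Orientations are given as [roll, pitch, yaw] about the fixed x, y, z axes, in that order (R = Rz(yaw) Ry(pitch) Rx(roll)).
In Python, from rig import r, vision gives the robot as it stands.
- The arm moves only by the tool move_arm, never from a script. Its argument "series" is text: rows parted by semicolons, each of 7 numbers parted by spaces: the closure, from -1 (fully open) to 1 (shut), then the shift along the tool's x, y, z in units of 40 mm (1.0 is 40 mm), then the turn, a rotation vector about the tool's x, y, z in degrees. In form: grip tx ty tz ax ay az; .... A call has 1 to 20 rows; each row shifts and turns the pose as measured when the row begins, along the tool's axes as they then stand; what a row does not reach is not made up. A row lasts 1/8 s, in which the tool goes at most 62.5 mm and 10.7 degrees, less where a joint would pass 70% of its speed; a pose out of reach is approached as far as the arm can. A call is refused whole if a number of a shift passes 1 or a number of a turn 10.7, either way. A call with a gripper value outside its range is refused whole. The fingers move at their own pace and stop on an object; "grip_force" is the grip in N (left out, the last holds). Time passes only in rows, so rows that do not move let the fingers close. It gives the time, the measured TCP pose, the force and the opening at its end, in the units of the state.
- r.sense(): the state, without advancing time (a new reading comes with each control period).
- vision.grab_frame(name): name is "side" or "top"; returns the picture (384x512x3 uint8, red, green, blue); there is no depth.
- vision.camera_params(name): a dict with "fx", "fy", "cx", "cy" (pixels), "k1" (the pictures are not rectified: a ray, as slopes to the right and down, at radius r is drawn at 1 + k1 r^2 times it, then the intrinsics apply), "position" and "rotation" of the camera in the world. Camera axes: x right, y up, looking along -z (the intrinsics and any distortion apply to the point x, -y, -z); pixel columns grow to the right and rows downward; lengths in mm; the calibration is good to about 2 mm. A picture is of the moment at which its call begins. camera_params takes no time and is no camera call.
- r.sign_off(): hands the job in, once; it reports no verdict.
The state is a dict: "clock": time; "qpos": joint angles; "qvel": joint speeds; "joint_efforts": joint torques, N m; "eef_pos": TCP position; "tcp_rot": TCP orientation; "contact_force": force on the tool from outside, world axes, zero at the start; "wrist_torque": the same for the moment, N m; "opening": opening from 0.0 (shut) to 1.0 (fully open).
Only numpy, scipy, OpenCV 4.12 (cv2) and the standard library are available. Lean on these libraries where they do the work, as an engineer would, in place of code of your own. Each camera call takes 0.05 s, during which the arm holds its last target. There are 200 camera calls.

## Task

To rebuild the fume filter on the roller carrier, first unlock the dust cover from the carrier's spigot with a quarter-turn anticlockwise and lay it flat, right way up, in the steel tray; then stack every filter stage that is on the bench onto the carrier's spigot, tallest at the bottom and shortest at the top, then put the intake hood on top, dropping each part fully home over the cross bar below it and locking it with a quarter-turn clockwise (seen from above). Only when the tower is complete, push the carrier along the rollers fully home against the end wall of the bay, and then throw the clamp lever all the way over to its far side (away from the robot). Leave the other things on the bench where they are.

Things in the scene. Friction and masses are not known exactly. Their poses are not given: they have to be found in the camera images.
- filter_tall: Tallest filter stage: black ribbed cylinder, 60 mm diameter, body 70 mm high plus the spigot on top (as at carrier_seat, its cross bar along this body's x), 160 g. Origin: centre of the underside, z up. Underside: twist-lock slot along x, described at hood. Grip its top 52 mm at any yaw. Stands upright; may be absent.
- filter_mid: Middle-sized filter stage: black ribbed cylinder, 60 mm diameter, body 56 mm high plus the spigot on top (as at carrier_seat, its cross bar along this body's x), 130 g. Origin: centre of the underside, z up. Underside: twist-lock slot along x, described at hood. Grip its top 38 mm at any yaw. Stands upright; may be absent.
- filter_short: Shortest filter stage: black ribbed cylinder, 60 mm diameter, body 44 mm high plus the spigot on top (as at carrier_seat, its cross bar along this body's x), 100 g. Origin: centre of the underside, z up. Underside: twist-lock slot along x, described at hood. Grip its top 26 mm at any yaw. Stands upright; may be absent.
- hood: intake hood: black disc 60 mm diameter, 24 high, with a round knob (grip) 40 diameter from 24 to 58 mm up, 90 g; bright ribs mark its x. Origin: centre of underside, z up. Slot in the underside along x (all stages and hood): 50 x 21 mm; drops over a bar that lies along x, either way round (play 3 mm, 8 deg), to rest flush; then 90 deg clockwise from above locks it (inner stop at 99).
- cover: dust cover: black disc 60 mm diameter, 24 high, with a square grip block 30 x 30 mm (sides along its x and y) from 24 to 58 mm up, 80 g. Origin: centre of underside, z up. Same slot along x as the hood. It starts locked on the carrier's spigot (x about 90 degrees from the bar); a quarter-turn anticlockwise from above frees it to lift off.
- tray_in (a point): centre of the inner floor (4 mm above the bench) of a fixed square steel tray, 120 x 120 mm outside, 112 x 112 inside, 30 high. The dust cover goes here, anywhere flat on the floor.
- carrier: aluminium carrier lying loose on the rollers, 0.55 kg: plate 110 (x) x 160 (y) x 18 mm, with a push wall 100 wide and 8 thick along its +y end, outer face at y = +80, from 18 to 68 mm above the underside. Origin: centre of the underside, z up. Rolls along y between side rails (3 mm play each side), pushed with a few N; hardly coasts.
- carrier_seat (a point): top of the carrier's round seat (68 mm diameter), 24 mm above its underside, at its centre; axes as the carrier. On it stands the spigot, same as on every filter stage's top: a bright neck 15 diameter carrying a cross bar 44 x 15 mm along x, whose underside is 7.5 and top 13.5 mm above the seat. The first stage rests here, its underside on the seat.
- bay_home (a point): where the carrier's origin lies when fully home, 34 mm above the bench (roller tops). Axes as the track: push toward -y. Bay end wall 80 mm toward -y, 95 high; rollers to y = +240, then an end lip at y = 257 to 265, 48 high, keeps the carrier on. Side rails at x = +-58 to 66 are 52 high; cheeks at x = +-58 to 70, y = -80 to 25 are 82 high (heights above bench).
- clamp (a joint): clamp lever beyond the bay's end wall, on an axis along the track's y: 0 leaning toward the track's -x (toward the robot), 1.0 rad fully over to the track's +x side; pushed over it stays where it is left. Fully over counts from 0.8.
- clamp_tip (a point): tip of the clamp lever, a steel rod 85 long from its pivot; moves with it. The pivot is 130 toward -y of bay_home, in line with it (x = 0). Orientation moves with the lever.
- solder_reel: bystander: steel reel, 54 diameter, 38 high, standing among the parts; origin at its underside
- flux_bottle: bystander: small amber bottle, 40 diameter, 85 high; origin at its underside
- alcohol_bottle: bystander: clear bottle, 56 diameter, 130 high; origin at its underside
- tip_tin: bystander: small steel bowl, 64 diameter, 35 high; origin at its underside
- screwdriver: bystander: screwdriver 160 long, lying along its x; origin at its underside
- meter: bystander: black hand-held meter 85 x 150 x 36; origin at its underside
- heatsink: bystander: finned aluminium block 70 x 50 x 26; origin at its underside
There are look-alikes about, which are no part of the job. What is shaped like the cover but pink or turquoise is not meant.

How it is judged:
By the outcome, as a careful person would: the job done as asked, in the order asked, and still so for the second after the job is handed in, with the robot touching nothing.
Of filter_tall, filter_mid, filter_short only 2 to 3 are there at a start; the rules pass over those that are not, and their reading is None.
At some moment in a run one of filter_tall, filter_mid, filter_short, hood may be knocked a few centimetres aside while the robot is not near it.
It also fails if it takes over 210 s, if anything falls off the work surface, if the arm or the gripper's body presses on something with over 40 N, if the wrist force passes 120 N, or if a joint passes its speed limit or range.

## Working session

There is one attempt and no reset: what is moved stays moved. The work goes in short steps, Python scripts to look and compute and a tool call to move; the robot and the scene stay as the last step left them, time stands still between calls to the robot, and variables do not carry over. Pictures are saved under pics/ and viewed, about 12 in all and at most 16, crops included, and the job is handed in when it is done.

Besides the shell and the picture viewer there is one more tool, called as name(argument=value, ...), one argument or row to a line, values as JSON. move_arm: Moves the arm, as the interface text tells. Its arguments: {"type":"object","properties":{"series":{"type":"string"},"grip_force":{"type":"number"}},"required":["series"]}

```bash
ls; mkdir -p pics; python3 - <<'E'
from rig import r, vision
import cv2
for n in ("top","side"):
    im=vision.grab_frame(n); cv2.imwrite(f"pics/{n}0.png",cv2.resize(im[:,:,::-1],(800,600),interpolation=cv2.INTER_CUBIC)); cv2.imwrite(f"raw_{n}.png",im[:,:,::-1])
    print(n,vision.camera_params(n))
print(r.sense())
E
```

```text
pics
top {'fx': 491.17700490284574, 'fy': 491.17700490284574, 'cx': 254.57029686652655, 'cy': 188.49567998965597, 'k1': -0.11774759983653574, 'position': array([ 262.62024101,  -38.79386494, 1551.02353351]), 'rotation': array([ 0.20361563,  0.00560323, -1.64584255])}
side {'fx': 430.45614764091385, 'fy': 430.45614764091385, 'cx': 259.18216031587355, 'cy': 189.10870821877376, 'k1': 0.014160271313553888, 'position': array([180.95027566, 901.47126237, 884.54169282]), 'rotation': array([ 0.90827065, -0.00364393, -2.75211007])}
{'clock': 0.1, 'qpos': array([-1.18939426e+00,  3.53570476e-01,  1.63406963e+00,  3.62528160e-06,
        1.15519403e+00, -2.37464547e-03]), 'qvel': array([ 0.00073133, -0.00181844, -0.00192336,  0.00158134, -0.00022   ,
        0.00039444]), 'joint_efforts': array([ 3.92446573e-04, -6.06357551e+01, -3.42821395e+01, -2.87084174e-05,
        3.86203435e-03, -2.75781855e-05]), 'eef_pos': array([ 233.8711126 , -579.12956527,  230.63778473]), 'tcp_rot': array([-3.14035118e+00, -6.26291806e-06,  3.83775245e-01]), 'contact_force': array([ 0.5896141 , -0.52817772,  0.9159979 ]), 'wrist_torque': array([ 0.02562199, -0.03131009, -0.0346338 ]), 'opening': 1.0008335532644754}
```

View pics/top0.png

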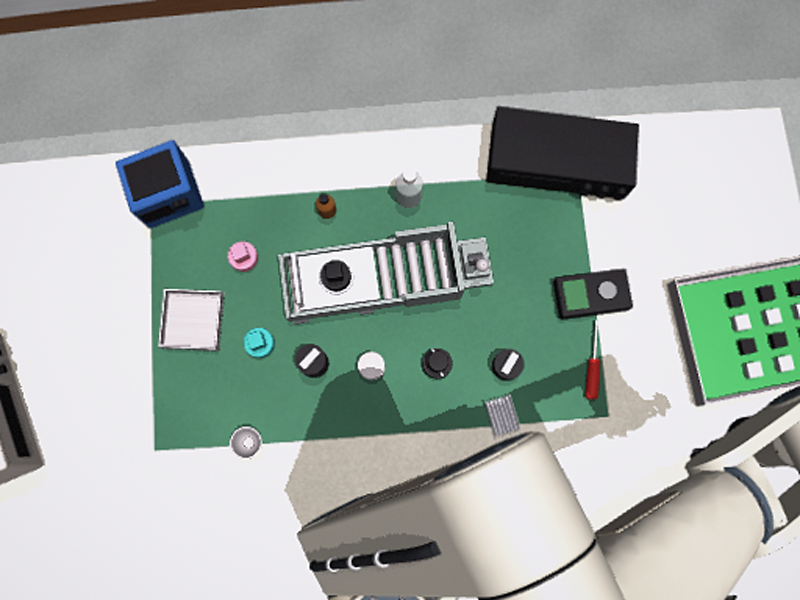

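View pics/side0.png

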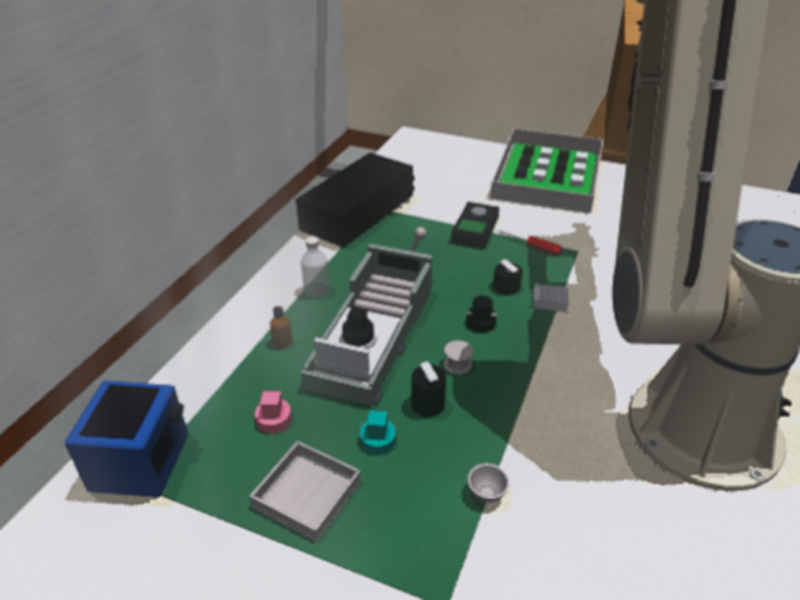

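```bash
cat > h.py <<'E'
import numpy as np, cv2
from rig import r, vision
from scipy.spatial.transform import Rotation as Ro
def cam(n):
    p=vision.camera_params(n); K=np.array([[p['fx'],0,p['cx']],[0,p['fy'],p['cy']],[0,0,1]])
    return p,K,Ro.from_euler('xyz',p['rotation']).as_matrix()
def ray(n,u,v):
    p,K,R=cam(n); d=cv2.undistortPoints(np.array([[[u,v]]],float),K,np.array([p['k1'],0,0,0,0]))[0,0]
    return np.array(p['position']),R@np.array([d[0],-d[1],-1])
def onz(n,u,v,z):
    o,d=ray(n,u,v); return o+d*(z-o[2])/d[2]
def tri(a,b):
    o1,d1=ray('top',*a); o2,d2=ray('side',*b)
    s=np.linalg.lstsq(np.c_[d1,-d2],o2-o1,rcond=None)[0]
    p,q=o1+s[0]*d1,o2+s[1]*d2
    return (p+q)/2,np.linalg.norm(p-q)
def proj(n,P):
    p,K,R=cam(n); c=(np.atleast_2d(P)-p['position'])@R
    x=np.c_[c[:,0]/-c[:,2],-c[:,1]/-c[:,2]]; k=1+p['k1']*(x**2).sum(1)
    return np.c_[p['cx']+p['fx']*x[:,0]*k,p['cy']+p['fy']*x[:,1]*k]
def crop(n,im,x0,y0,x1,y1,f,name):
    cv2.imwrite(name,cv2.resize(im[y0:y1,x0:x1,::-1],None,fx=f,fy=f,interpolation=cv2.INTER_CUBIC))
def bars(im,n,thr=150,box=None):
    g=im.min(2); m=(g>thr).astype(np.uint8)
    if box: 
        k=np.zeros_like(m); x0,y0,x1,y1=box; k[y0:y1,x0:x1]=1; m*=k
    out=[]
    for c in cv2.findContours(m,cv2.RETR_EXTERNAL,cv2.CHAIN_APPROX_NONE)[0]:
        if cv2.contourArea(c)>15: out.append(cv2.minAreaRect(c))
    return out
E
python3 - <<'E'
from h import *
s=.64
print('approx, 311/508 bar tops vs side')
print('A',tri((311*s,356*s),(430*s,373*s)))
print('B',tri((508*s,363*s),(509*s,268*s)))
print('hood',tri((437*s,362*s),(482*s,304*s)))
print('cover',tri((337*s,272*s),(357*s,316*s)))
t=cv2.imread('raw_top.png')[:,:,::-1]
for c in [(190,320),(256,343),(371,365)]: print(c,onz('top',c[0]*s,c[1]*s,4))
for b in bars(t,'top',150,(170,215,345,250)): print(b)
a=cv2.resize(t[210:255,175:345,::-1],(780,206),interpolation=cv2.INTER_CUBIC)
b=cv2.resize(t[140:210,175:322,::-1],(780,371),interpolation=cv2.INTER_CUBIC)
cv2.imwrite('pics/crop1.png',np.vstack([a,b]))
E
```

```text
approx, 311/508 bar tops vs side
A (array([455.08379213, 122.64626362,  74.71451886]), np.float64(7.31727166675339))
B (array([ 416.89271704, -259.31321767,   52.18877724]), np.float64(3.2552075469635664))
hood (array([ 431.67703928, -120.146354  ,   51.99856183]), np.float64(0.6918271450504058))
cover (array([616.12587505,  61.48137575, 101.4034939 ]), np.float64(1.7494051932327235))
(190, 320) [560.89052102 377.88916551   4.        ]
(256, 343) [503.00758782 242.28627075   4.        ]
(371, 365) [440.77672622  10.79648397   4.        ]
((326.1470031738281, 232.08822631835938), (4.801959991455078, 14.062882423400879), 30.963756561279297)
((237.0, 233.0), (16.0, 16.0), 90.0)
((197.78964233398438, 228.9241180419922), (4.567501544952393, 14.117732048034668), 41.633541107177734)
```

View pics/crop1.png

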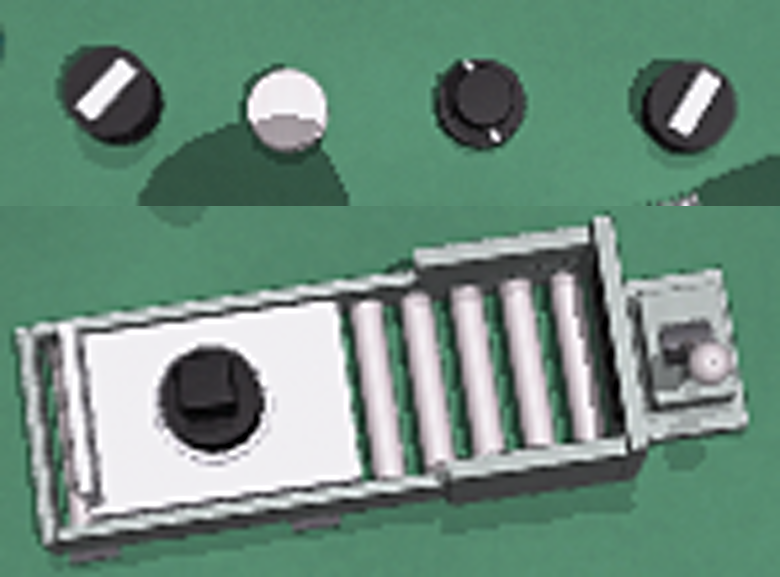

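```bash
cat >> h.py <<'E'
def yawz(n,rect,z):
    b=cv2.boxPoints(rect); e=sorted([(np.linalg.norm(b[i]-b[i-1]),i) for i in range(4)])
    (_,i),(_,j)=e[0],e[1]
    m1=(b[i]+b[i-1])/2; m2=(b[j]+b[j-1])/2
    P,Q=onz(n,*m1,z),onz(n,*m2,z); d=Q-P
    return np.degrees(np.arctan2(d[1],d[0]))%180
E
python3 - <<'E'
from h import *
t=cv2.imread('raw_top.png')[:,:,::-1]; sd=cv2.imread('raw_side.png')[:,:,::-1]
s=.64
for nm,b,z in [('A',(185,220,210,240),(83.5,69.5,57.5)),('B',(315,222,336,240),(83.5,69.5,57.5))]:
    bt=bars(t,'top',150,b)[0]
    bx={'A':(258,225,290,248),'B':(315,162,338,180)}[nm]
    bs=max(bars(sd,'side',130,bx),key=lambda q:q[1][0]*q[1][1])
    print(nm,bt,bs,tri(bt[0],bs[0]))
    for h in z: print(h,onz('top',*bt[0],h)[:2],yawz('top',bt,h), onz('side',*bs[0],h)[:2], yawz('side',bs,h))
def ln(a,b,z):
    P,Q=onz('top',*a,z),onz('top',*b,z); d=P-Q; print(P[:2],Q[:2],np.degrees(np.arctan2(d[1],d[0])),np.linalg.norm(d))
f=lambda x,y:(175+x/5.306-.4,140+(y-206)/5.3-.4)
print('wall');ln(f(597,222),f(632,445),95)
print('lip');ln(f(18,335),f(45,540),48)
print('plate');ln(f(338,300),f(362,478),52)
print('plateleft');ln(f(72,325),f(100,505),102)
print('cover top');ln(f(182,350),f(230,346),116);ln(f(235,400),f(230,346),116); 
print('coverblock c',onz('top',*f(208,380),116))
print('tip',onz('top',*f(712,360),100))
print('tip tri',tri(f(712,360),(420*s,232*s)))
E
```

```text
A ((197.78964233398438, 228.9241180419922), (4.567501544952393, 14.117732048034668), 41.633541107177734) ((274.2794189453125, 237.13233947753906), (13.205390930175781, 5.487954616546631), 59.03623962402344) (array([453.70586343, 126.19350242,  83.33283101]), np.float64(1.738814979909378))
83.5 [454.54507197 126.35216183] 134.84467279460972 [452.7612184  126.31687647] 133.86606872432895
69.5 [456.37601204 127.92763528] 134.8446727946097 [457.51172419 112.76931522] 133.86606872432893
57.5 [457.94538923 129.27804111] 134.84467279460964 [461.58358629 101.15711985] 133.8660687243291
B ((326.1470031738281, 232.08822631835938), (4.801959991455078, 14.062882423400879), 30.963756561279297) ((325.45123291015625, 169.56097412109375), (10.151294708251953, 3.7481703758239746), 38.65980529785156) (array([ 417.93086006, -261.50015761,   58.12703221]), np.float64(0.8524489935797801))
83.5 [ 415.70808396 -257.66042778] 143.58508008290823 [ 410.23779746 -225.80553591] 143.47973538907405
69.5 [ 417.16852377 -259.74838876] 143.58508008290823 [ 414.2451111  -245.50722599] 143.479735389074
57.5 [ 418.4203
[... 182 characters left out ...]
1787499
lip
[670.47291102 182.4477972 ] [544.86448353 171.88473711] 4.8069870470555145 126.05179608231587
plate
[676.07802593  -9.8983929 ] [566.99317297 -16.57835698] 3.5042117053592103 109.28919006454475
plateleft
[659.32386896 143.04302706] [552.54069349 132.09142792] 5.855736725775499 107.3433001542116
cover top
[635.90359127  79.34291385] [636.13346946  51.94721814] 90.48075948481902 27.39666015118508
[604.42234017  50.99280715] [636.13346946  51.94721814] -178.27608726767065 31.72548851136577
coverblock c [617.23178982  65.5833189  116.        ]
tip [ 610.936015   -222.38891237  100.        ]
tip tri (array([ 605.23454566, -220.16040174,  119.28335062]), np.float64(2.1404924038126123))
```

```bash
cat > go.py <<'E'
import sys
from h import *
def go(x,y,z,yaw):
    s=r.sense(); p=s['eef_pos']; ps=np.degrees(s['tcp_rot'][2]); 
    az=-((yaw-ps+180)%360-180); a=np.radians(yaw); d=np.array([x,y,z])-p
    t=np.array([np.cos(a)*d[0]+np.sin(a)*d[1],np.sin(a)*d[0]-np.cos(a)*d[1],-d[2]])/40
    print('turn az',round(az,1),'then units',t.round(2),'t',s['clock'])
if __name__=='__main__': go(*map(float,sys.argv[1:5]))
E
python3 go.py 616 66 180 93
```

```text
turn az -71.0 then units [15.61 10.38  1.27] t 0.1
```

move_arm(
  series="-1 0 0 0 0 0 -10.2; -1 0 0 0 0 0 -10.2; -1 0 0 0 0 0 -10.2; -1 0 0 0 0 0 -10.2; -1 0 0 0 0 0 -10.2; -1 0 0 0 0 0 -10.2; -1 0 0 0 0 0 -10.2; -1 0.95 0.65 0 0 0 0; -1 0.95 0.65 0 0 0 0; -1 0.95 0.65 0 0 0 0; -1 0.95 0.65 0 0 0 0; -1 0.95 0.65 0 0 0 0; -1 0.95 0.65 0 0 0 0; -1 0.95 0.65 0 0 0 0; -1 0.95 0.65 0 0 0 0; -1 0.95 0.65 0 0 0 0; -1 0.95 0.65 0 0 0 0; -1 0.95 0.65 0 0 0 0; -1 0.95 0.65 0 0 0 0",
  grip_force=50,
)

```text
clock: 2.48
eef_pos: [502.5, -78.3, 227.5]
tcp_rot: [-3.137, -0.01, 1.667]
contact_force: [0.6, -0.3, -1.1]
opening: 0.996
```

```bash
python3 go.py 616 66 180 93
```

```text
turn az 2.5 then units [3.45 3.02 1.19] t 2.475
```

move_arm(
  series="-1 0.86 0.75 0.3 0 0 2.5; -1 0.86 0.75 0.3 0 0 0; -1 0.86 0.75 0.3 0 0 0; -1 0.86 0.75 0.3 0 0 0; -1 0 0 0 0 0 0",
)

```text
clock: 3.1
eef_pos: [616.7, 75.1, 177.6]
tcp_rot: [-3.136, -0.009, 1.626]
contact_force: [-0.1, 0.1, 0.1]
opening: 0.999
```

```bash
python3 go.py 616 66 87 93; python3 - <<'E'
from h import *
im=vision.grab_frame('side'); crop('side',im,190,160,290,260,6,'pics/c2.png')
E
```

```text
turn az 0.2 then units [-0.23 -0.03  2.26] t 3.1
```

View pics/c2.png

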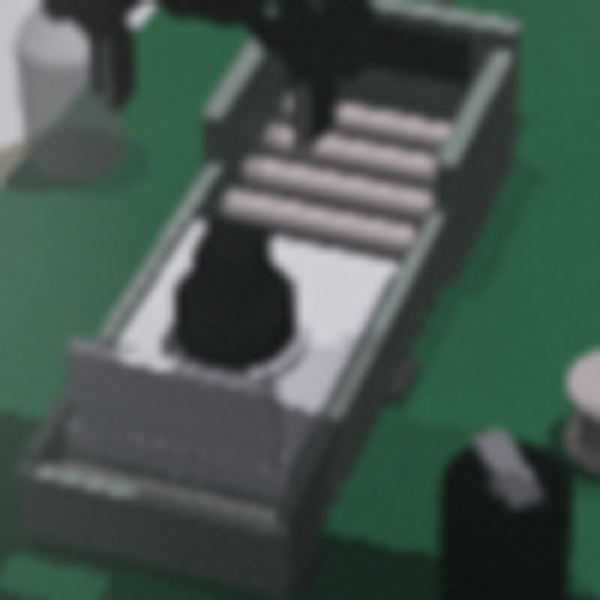

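move_arm(
  series="-1 -0.23 -0.03 0.45 0 0 0; -1 0 0 0.6 0 0 0; -1 0 0 0.6 0 0 0; -1 0 0 0.6 0 0 0; -1 0 0 0 0 0 0; 1 0 0 0 0 0 0; 1 0 0 0 0 0 0; 1 0 0 0 0 0 0; 1 0 0 0 0 0 0; 1 0 0 0 0 0 0; 1 0 0 0 0 0 0; 1 0 0 0 0 0 0",
)

```text
clock: 4.65
eef_pos: [611.7, 55.8, 86.3]
tcp_rot: [-3.139, -0.007, 1.619]
contact_force: [0.2, -0.1, -0.7]
opening: 0.344
```

move_arm(
  series="-1 0 0 0 0 0 0; -1 0 0 0 0 0 0; -1 0 0 0 0 0 0; -1 0.23 0 0 0 0 0; -1 0 0 0 0 0 0; -1 0 0 0 0 0 0; -1 0 0 0 0 0 0",
)

```text
clock: 5.52
eef_pos: [610.6, 66.1, 86.2]
tcp_rot: [-3.137, -0.007, 1.62]
contact_force: [-0.4, 0.3, -0.7]
opening: 1.0
```

```bash
python3 go.py 613 65 86 93
```

```text
turn az -0.2 then units [-0.03  0.06  0.  ] t 5.525
```

move_arm(
  series="1 0 0 0 0 0 0; 1 0 0 0 0 0 0; 1 0 0 0 0 0 0; 1 0 0 0 0 0 0; 1 0 0 0 0 0 0; 1 0 0 0 0 0 0; 1 0 0 0 0 0 0; 1 0 0 0 0 0 -6; 1 0 0 0 0 0 -10; 1 0 0 0 0 0 -10; 1 0 0 0 0 0 -10; 1 0 0 0 0 0 0",
)

```text
clock: 7.02
eef_pos: [614.7, 67.5, 87.7]
tcp_rot: [3.129, -0.011, 2.237]
contact_force: [-1.8, 4.0, -1.9]
opening: 0.346
```

move_arm(
  series="1 0 0 0 0 0 -10; 1 0 0 0 0 0 -10; 1 0 0 0 0 0 -10; 1 0 0 0 0 0 -10; 1 0 0 0 0 0 -10; 1 0 0 0 0 0 -4; 1 0 0 0 0 0 0; 1 0 0 0 0 0 0",
)

```text
clock: 8.02
eef_pos: [632.7, 65.2, 95.1]
tcp_rot: [3.134, 0.041, -3.09]
contact_force: [1.7, 1.0, 0.6]
opening: -0.003
```

```bash
python3 - <<'E'
from h import *
im=vision.grab_frame('side'); crop('side',im,190,130,290,230,5,'pics/c3.png')
a=cv2.imread('pics/c3.png')
im=vision.grab_frame('top'); crop('top',im,170,130,270,230,5,'pics/c3b.png')
cv2.imwrite('pics/c3.png',cv2.resize(np.hstack([a,cv2.imread('pics/c3b.png')]),(800,400)))
E
```

```text
(no output)
```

View pics/c3.png

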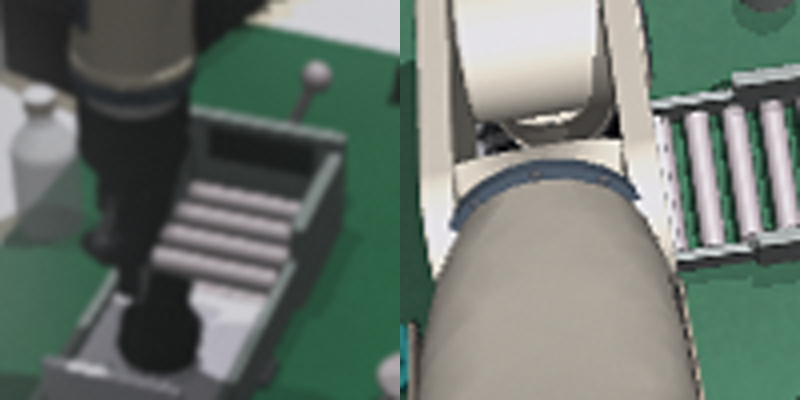

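move_arm(
  series="-1 0 0 -1 0 0 0; -1 0 0 -1 0 0 0; -1 0 0 -1 0 0 0; -1 0.6 -1 0 0 0 0; -1 0.6 -1 0 0 0 0; -1 0.6 -1 0 0 0 0; -1 0.6 -1 0 0 0 0; -1 0.6 -1 0 0 0 0; -1 0.6 -1 0 0 0 0; -1 0 0 0 0 0 0; -1 0 0 0 0 0 0",
)

```text
clock: 9.5
eef_pos: [487.1, -189.5, 210.3]
tcp_rot: [3.136, 0.033, -3.098]
contact_force: [0.3, 1.1, -0.0]
opening: 0.998
```

```bash
python3 - <<'E'
from h import *
im=vision.grab_frame('side'); crop('side',im,190,170,290,270,4,'pics/c4.png')
a=cv2.imread('pics/c4.png')
im=vision.grab_frame('top'); crop('top',im,170,140,245,215,8,'pics/c4b.png')
cv2.imwrite('pics/c4.png',np.hstack([cv2.imread('pics/c4b.png')]))
cv2.imwrite('raw_top.png',im[:,:,::-1])
E
```

```text
(no output)
```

View pics/c4.png

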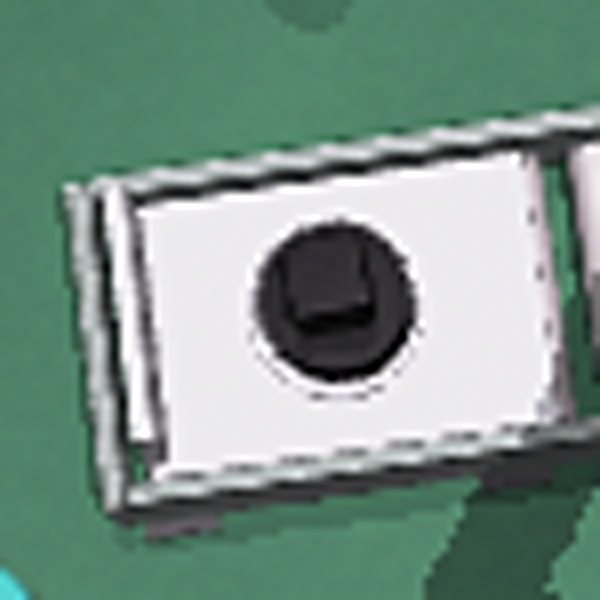

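```bash
cat > go.py <<'E'
import sys
from h import *
def go(x,y,z,yaw):
    s=r.sense(); p=s['eef_pos']; Rc=Ro.from_euler('xyz',s['tcp_rot']); Rt=Ro.from_euler('xyz',[180,0,yaw],degrees=True)
    rv=np.degrees((Rc.inv()*Rt).as_rotvec())
    t=Rt.inv().apply(np.array([x,y,z])-p)/40
    print('turn',rv.round(1),'then units',t.round(2),'pos',p.round(1),'yaw',np.degrees(s['tcp_rot'][2]).round(1),'t',s['clock'].__round__(1))
if __name__=='__main__': go(*map(float,sys.argv[1:5]))
E
python3 - <<'E'
from h import *
t=cv2.imread('raw_top.png')[:,:,::-1]
g=lambda x,y:(170+x/8-.4,140+y/8-.4)
c=[onz('top',*g(*q),116)[:2] for q in [(287,247),(365,238),(370,300),(293,312)]]
print(np.array(c).round(1),np.mean(c,0))
for i in range(4): d=c[i]-c[i-1]; print(np.degrees(np.arctan2(d[1],d[0]))%90,np.hypot(*d))
# disc fit
m=(t.max(2)<75).astype(np.uint8); k=np.zeros_like(m); k[165:190,198:225]=1
cs=max(cv2.findContours(m*k,0,1)[0],key=cv2.contourArea); (u,v),rad=cv2.minEnclosingCircle(cs); print(u,v,rad,onz('top',u,v,82),onz('top',u,v,70))
E
python3 go.py 614 66 180 93
```

```text
[[625.2  90.3]
 [626.4  60.7]
 [602.4  60.3]
 [600.   89.4]] [613.4962041   75.17884727]
2.024927310287214 25.253704200710388
2.348125870287049 29.56991791802593
1.1412877096958027 24.064263995039855
4.68996337809682 29.22994707173695
211.65383911132812 177.39010620117188 9.703824996948242 [610.49450061  75.55266625  82.        ] [613.33617811  76.48672778  70.        ]
turn [ 1.7  1.2 89.6] then units [6.2  3.49 0.76] pos [ 487.4 -189.   210.3] yaw -177.4 t 9.6
```

move_arm(
  series="-1 0 0 0 0.2 0.1 10; -1 0 0 0 0.2 0.1 10; -1 0 0 0 0.2 0.1 10; -1 0 0 0 0.2 0.1 10; -1 0 0 0 0.2 0.1 10; -1 0 0 0 0.2 0.1 10; -1 0 0 0 0.2 0.1 10; -1 0 0 0 0.2 0.1 10; -1 0 0 0 0.2 0.1 10; -1 0.9 0.5 0.1 0 0 0; -1 0.9 0.5 0.1 0 0 0; -1 0.9 0.5 0.1 0 0 0; -1 0.9 0.5 0.1 0 0 0; -1 0.9 0.5 0.1 0 0 0; -1 0.9 0.5 0.1 0 0 0; -1 0.5 0.2 0 0 0 0; -1 0 0 0 0 0 0;  -1 0 0 0 0 0 0",
)

```text
clock: 11.85
eef_pos: [622.8, 74.8, 183.8]
tcp_rot: [3.141, 0.003, 1.587]
contact_force: [-0.3, -0.5, 0.6]
opening: 1.001
```

```bash
python3 go.py 613.5 75.5 84 92.5
```

```text
turn [ 0.   0.2 -1.5] then units [ 0.03 -0.23  2.5 ] pos [622.8  74.8 183.8] yaw 91.0 t 11.8
```

move_arm(
  series="-1 0.03 -0.23 0.1 0 0.2 -1.5; -1 0 0 0.6 0 0 0; -1 0 0 0.6 0 0 0; -1 0 0 0.6 0 0 0; -1 0 0 0.5 0 0 0; -1 0 0 0 0 0 0; -1 0 0 0 0 0 0",
  grip_force=100,
)

```text
clock: 12.72
eef_pos: [608.2, 69.3, 86.8]
tcp_rot: [-3.141, -0.0, 1.614]
contact_force: [0.1, 0.5, 0.7]
opening: 1.001
```

```bash
python3 go.py 613.5 75.5 84 92.5
```

```text
turn [-0. -0. -0.] then units [0.15 0.14 0.07] pos [608.2  69.3  86.8] yaw 92.5 t 12.7
```

move_arm(
  series="-1 0.15 0.14 0.07 0 0 0; -1 0 0 0 0 0 0; -1 0 0 0 0 0 0; 1 0 0 0 0 0 0; 1 0 0 0 0 0 0; 1 0 0 0 0 0 0; 1 0 0 0 0 0 0; 1 0 0 0 0 0 0; 1 0 0 0 0 0 0; 1 0 0 0 0 0 0; 1 0 0 0 0 0 0",
)

```text
clock: 14.1
eef_pos: [615.5, 76.1, 86.8]
tcp_rot: [3.138, -0.001, 1.614]
contact_force: [0.1, 0.0, 1.5]
opening: 0.335
```

move_arm(
  series="1 0 0 0 0 0 -8; 1 0 0 0 0 0 -8; 1 0 0 0 0 0 -8; 1 0 0 0 0 0 -8; 1 0 0 0 0 0 0",
)

```text
clock: 14.72
eef_pos: [617.0, 79.2, 87.4]
tcp_rot: [3.129, -0.008, 2.154]
contact_force: [0.7, -1.4, 1.5]
opening: 0.336
```

move_arm(
  series="1 -0.03 -0.05 0.02 0.3 0.3 -8; 1 0 0 0 0.3 0.3 -8; 1 0 0 0 0 0 -8; 1 0 0 0 0 0 0",
)

```text
clock: 15.22
eef_pos: [598.2, 82.4, 86.4]
tcp_rot: [-3.137, -0.051, 2.569]
contact_force: [-10.0, 3.9, 9.9]
opening: 0.002
```

```bash
python3 go.py 615 76 87 182.5
```

```text
turn [  0.6  -2.9 -35.3] then units [-0.41 -0.18 -0.01] pos [598.2  82.4  86.4] yaw 147.2 t 15.2
```

move_arm(
  series="-1 0 0 0 0 0 0; -1 0 0 0 0 0 0; -1 0 0 -1 0 0 0; -1 0 0 -1 0 0 0; -1 0 0 -1 0 0 0; -1 -0.4 -1 0 0 0 0; -1 -0.4 -1 0 0 0 0; -1 -0.4 -1 0 0 0 0; -1 -0.4 -1 0 0 0 0; -1 -0.4 -1 0 0 0 0; -1 -0.4 -1 0 0 0 0;-1 -0.4 -1 0 0 0 0; -1 0 0 0 0 0 0",
)

```text
clock: 16.85
eef_pos: [552.2, -229.9, 207.5]
tcp_rot: [-3.129, -0.035, 2.58]
contact_force: [0.2, 0.2, -0.1]
opening: 1.0
```

```bash
python3 - <<'E'
from h import *
im2=vision.grab_frame('side'); crop('side',im2,195,180,265,250,8,'pics/c5.png')
a=cv2.imread('pics/c5.png')
im=vision.grab_frame('top'); crop('top',im,175,140,245,210,8,'pics/c5b.png')
cv2.imwrite('pics/c5.png',cv2.resize(np.hstack([a,cv2.imread('pics/c5b.png')]),(800,400)))
cv2.imwrite('raw_top.png',im[:,:,::-1]); cv2.imwrite('raw_side.png',im2[:,:,::-1])
E
```

```text
(no output)
```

View pics/c5.png

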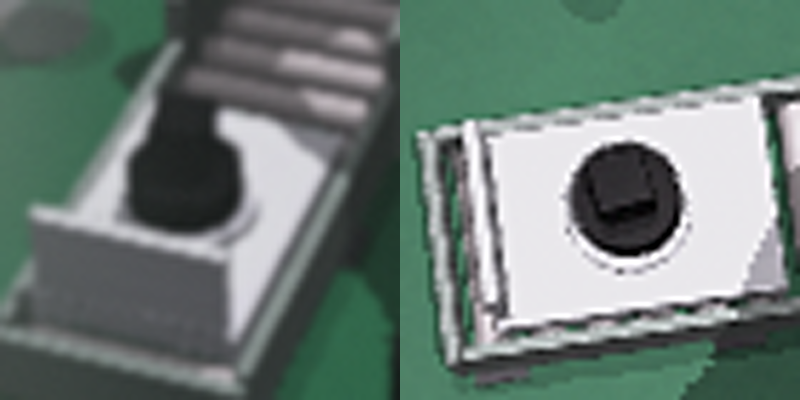

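```bash
python3 - <<'E'
from h import *
t=cv2.imread('raw_top.png')[:,:,::-1]; sd=cv2.imread('raw_side.png')[:,:,::-1]
# crop coordinates -> px : mosaic scale 400/70=5.714
g=lambda x,y:(175+(x-400)/5.714-.4,140+y/5.714-.4)
c=np.array([onz('top',*g(*q),116)[:2] for q in [(585,163),(645,152),(656,196),(603,212)]])
print(c.round(1),c.mean(0))
for i in range(4): d=c[i]-c[i-1]; print(np.degrees(np.arctan2(d[1],d[0]))%90,np.hypot(*d))
m=(t.max(2)<75).astype(np.uint8); k=np.zeros_like(m); k[160:190,198:228]=1
cs=max(cv2.findContours(m*k,0,1)[0],key=cv2.contourArea)
e=cv2.fitEllipse(cs);print(e,onz('top',*e[0],76))
# predicted ring outlines for circle r30 at z=82 top & 58 bottom: pixel extents for a trial centre
def ext(n,x,y):
    a=np.linspace(0,6.28,60); P=np.vstack([np.c_[x+30*np.cos(a),y+30*np.sin(a),0*a+z] for z in(58,82)]); q=proj(n,P); return q.min(0).round(1),q.max(0).round(1)
x,y,w,h=cv2.boundingRect(cs); print(x,y,x+w,y+h, ext('top',613,70))
m=(sd.max(2)<75).astype(np.uint8); k=np.zeros_like(m); k[195:222,210:242]=1
cs=max(cv2.findContours(m*k,0,1)[0],key=cv2.contourArea); print(cv2.boundingRect(cs),ext('side',613,70),ext('side',613,76))
bt=onz('top',*g(767,97),52),onz('top',*g(790,290),52); print('plate front',bt)
E
```

```text
[[632.1  85.4]
 [635.7  53.4]
 [611.4  49. ]
 [604.9  77.4]] [621.0286852   66.29230205]
16.385271636070172 28.382254029173716
6.285196954318536 32.17111333003247
10.202892570321666 24.661004775055975
12.88060767963745 29.071091497178784
((214.27499389648438, 174.52597045898438), (17.992679595947266, 19.0712833404541), 164.8566131591797) [620.35671894  67.4132649   76.        ]
205 165 224 185 (array([203.7, 167. ]), array([223.7, 187.6]))
(218, 195, 19, 26) (array([218.2, 202.9]), array([239.5, 222.9])) (array([217.3, 204.1]), array([238.6, 224.2]))
plate front (array([678.43232678, -11.72812657,  52.        ]), array([568.78716748, -16.79438732,  52.        ]))
```

```bash
python3 go.py 617 67 180 11
```

```text
turn [ -2.8  -0.2 136.9] then units [ 2.99 -6.91  0.69] pos [ 552.5 -227.3  207.4] yaw 147.9 t 16.9
```

move_arm(
  series="-1 0 0 0 0 0 10.5; -1 0 0 0 0 0 10.5; -1 0 0 0 0 0 10.5; -1 0 0 0 0 0 10.5; -1 0 0 0 0 0 10.5; -1 0 0 0 0 0 10.5; -1 0 0 0 0 0 10.5; -1 0 0 0 0 0 10.5; -1 0 0 0 0 0 10.5; -1 0 0 0 0 0 10.5; -1 0 0 0 0 0 10.5; -1 0 0 0 0 0 10.5; -1 0 0 0 0 0 10.5; -1 0 0 0 0 0 0",
)

```text
clock: 18.7
eef_pos: [558.9, -208.1, 206.9]
tcp_rot: [-3.129, 0.034, 0.149]
contact_force: [-0.1, 0.3, -0.6]
opening: 0.999
```

```bash
python3 go.py 617 67 180 11
```

```text
turn [-0.8  1.9 -2.5] then units [ 2.74 -6.47  0.67] pos [ 558.9 -208.1  206.9] yaw 8.5 t 18.7
```

move_arm(
  series="-1 0.38 -0.9 0 -0.8 1.9 -2.5; -1 0.38 -0.9 0.1 0 0 0; -1 0.38 -0.9 0.1 0 0 0; -1 0.38 -0.9 0.1 0 0 0; -1 0.38 -0.9 0.1 0 0 0; -1 0.38 -0.9 0.1 0 0 0; -1 0.38 -0.9 0.1 0 0 0; -1 0 0 0 0 0 0; -1 0 0 0 0 0 0; -1 0 0 0 0 0 0",
)

```text
clock: 19.95
eef_pos: [613.8, 74.4, 182.4]
tcp_rot: [3.139, -0.003, 0.247]
contact_force: [-0.5, 0.4, 0.4]
opening: 1.001
```

```bash
python3 go.py 617 67 86 11
```

```text
turn [ 0.1 -0.2  3.1] then units [0.04 0.2  2.41] pos [613.8  74.4 182.4] yaw 14.1 t 19.9
```

move_arm(
  series="-1 0.04 0.2 0.3 0 0 3; -1 0 0 0.7 0 0 0; -1 0 0 0.5 0 0 0; -1 0 0 0 0 0 0; -1 0 0 0 0 0 0; -1 0 0 0 0 0 0",
)

```text
clock: 20.7
eef_pos: [619.0, 62.1, 124.1]
tcp_rot: [3.138, -0.007, 0.191]
contact_force: [0.6, -0.9, 0.4]
opening: 1.004
```

```bash
python3 go.py 617 67 86 11
```

```text
turn [ 0.2 -0.4 -0. ] then units [-0.02 -0.13  0.95] pos [619.   62.1 124.1] yaw 11.0 t 20.7
```

move_arm(
  series="-1 -0.03 -0.11 0.45 0 -0.4 0; -1 0 0 0.45 0 0 0; -1 0 0 0 0 0 0; -1 0 0 0 0 0 0; -1 0 0 0 0 0 0",
)

```text
clock: 21.32
eef_pos: [617.2, 66.6, 86.0]
tcp_rot: [3.138, -0.001, 0.192]
contact_force: [-0.1, -0.4, 0.6]
opening: 1.0
```

```bash
python3 go.py 617 67 86 11
```

```text
turn [ 0.2 -0.  -0. ] then units [-0.   -0.01  0.  ] pos [617.2  66.6  86. ] yaw 11.0 t 21.3
```

Centred. Close and start turning gently.

move_arm(
  series="1 0 0 0 0 0 0; 1 0 0 0 0 0 0; 1 0 0 0 0 0 0; 1 0 0 0 0 0 0; 1 0 0 0 0 0 0; 1 0 0 0 0 0 0; 1 0 0 0 0 0 0; 1 0 0 0 0 0 -6; 1 0 0 0 0 0 -6; 1 0 0 0 0 0 0",
  grip_force=100,
)

```text
clock: 22.58
eef_pos: [615.8, 64.8, 87.5]
tcp_rot: [3.14, 0.003, 0.397]
contact_force: [1.3, 1.8, -0.8]
opening: 0.337
```

```bash
python3 go.py 617 67 86 94; python3 -c "
from h import *
s=r.sense();print(s['contact_force'],s['wrist_torque'],s['opening'])"
```

```text
turn [  0.    0.2 -71.3] then units [0.05 0.03 0.04] pos [615.8  64.8  87.5] yaw 22.7 t 22.6
[ 1.30890818  1.77776041 -0.80027158] [ 0.29643476 -0.16351096 -2.28343488] 0.3365907064598823
```

move_arm(
  series="1 0.05 0.03 0.04 0 0 -5; 1 0 0 0 0 0 -5; 1 0 0 0 0 0 0",
  grip_force=120,
)

```text
clock: 22.95
eef_pos: [615.1, 63.7, 87.9]
tcp_rot: [-3.137, 0.006, 0.555]
contact_force: [1.8, 0.2, -1.7]
opening: 0.333
```

```bash
python3 go.py 617 67 86 94; python3 -c "
from h import *
s=r.sense();print(s['contact_force'],s['wrist_torque'],s['opening'])"
```

```text
turn [ -0.5   0.2 -62.2] then units [0.08 0.05 0.05] pos [615.1  63.7  87.9] yaw 31.8 t 22.9
[ 1.77971682  0.21007943 -1.71235405] [ 1.31318594e-03 -2.62199147e-01 -2.85696101e+00] 0.33327933626107603
```

move_arm(
  series="-1 0 0 0 0 0 0; -1 0 0 0 0 0 0; -1 0.08 0.05 0.05 -0.5 0.2 0; -1 0 0 0 0 0 0; -1 0 0 0 0 0 0",
)

```text
clock: 23.58
eef_pos: [619.6, 64.3, 85.3]
tcp_rot: [3.135, 0.003, 0.56]
contact_force: [0.4, -0.2, 0.2]
opening: 1.002
```

```bash
python3 go.py 617 67 86 94; python3 -c "
from h import *
s=r.sense();print(s['contact_force'],s['wrist_torque'],s['opening'])
im=vision.grab_frame('side'); crop('side',im,195,160,265,230,8,'pics/c6.png')"
```

```text
turn [  0.2   0.3 -61.9] then units [ 0.07 -0.06 -0.02] pos [619.6  64.3  85.3] yaw 32.1 t 23.6
[ 0.35357306 -0.22051927  0.16463313] [ 0.00550121  0.02280751 -0.03647098] 1.0016822685657867
```

View pics/c6.png

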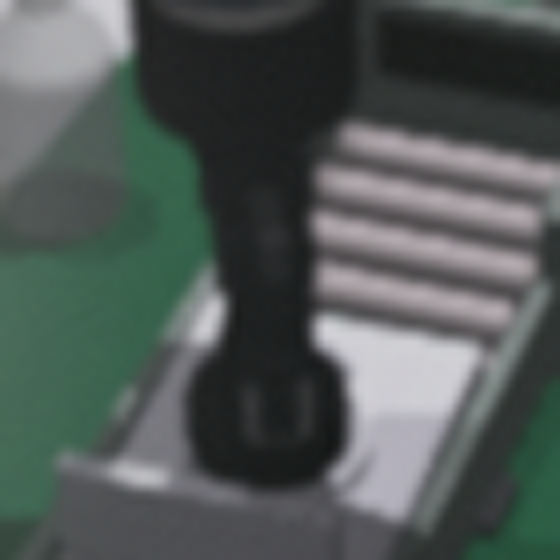

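move_arm(
  series="1 0.06 -0.05 0 0 0 0; 1 0 0 0 0 0 0; 1 0 0 0 0 0 0; 1 0 0 0 0 0 0; 1 0 0 0 0 0 0; 1 0 0 0 0 0 0; 1 0 0 0 0 0 0; 1 0 0 0 0 0 0",
)

```text
clock: 24.62
eef_pos: [620.9, 67.4, 86.1]
tcp_rot: [3.135, 0.002, 0.559]
contact_force: [-1.3, -0.6, 2.0]
opening: 0.379
```

```bash
cat > st.py <<'E'
from go import *
import sys
go(*map(float,sys.argv[1:5]))
s=r.sense();print('F',s['contact_force'].round(1),'T',s['wrist_torque'].round(2),'open',round(s['opening'],3),'q6',s['qpos'][5].round(2))
E
python3 st.py 617 67 86 94
```

```text
turn [  0.2   0.3 -62. ] then units [-0.  -0.1  0. ] pos [620.9  67.4  86.1] yaw 32.0 t 24.6
F [-1.3 -0.6  2. ] T [ 0.03  0.15 -0.31] open 0.379 q6 1.13
```

move_arm(
  series="1 0 -0.05 0 0 0 0; 1 0 0 0 0 0 0; 1 0 0 0 0 0 0; 1 0 0 0 0 0 -5; 1 0 0 0 0 0 -5; 1 0 0 0 0 0 0; 1 0 0 0 0 0 0",
)

```text
clock: 25.5
eef_pos: [620.6, 69.0, 86.2]
tcp_rot: [3.14, -0.001, 0.713]
contact_force: [0.9, -1.4, -0.6]
opening: 0.38
```

```bash
python3 st.py 617 67 86 94
```

```text
turn [  0.1  -0.  -53.2] then units [-0.04 -0.09  0.01] pos [620.6  69.   86.2] yaw 40.8 t 25.5
F [ 0.9 -1.4 -0.6] T [-0.34 -0.09 -4.22] open 0.38 q6 0.97
```

move_arm(
  series="-1 0 0 0 0 0 0; -1 0 0 0 0 0 0; -1 0 0 0 0 0 0; -1 0 0 0 0 0 9; -1 0 0 0 0 0 9; -1 0 0 0 0 0 9; -1 0 0 0 0 0 9; -1 0 0 0 0 0 0; -1 0 0 0 0 0 0; -1 0 0 0 0 0 0",
)

```text
clock: 26.75
eef_pos: [619.3, 70.2, 85.9]
tcp_rot: [3.135, -0.0, 0.094]
contact_force: [1.1, -0.1, -0.6]
opening: 1.0
```

```bash
python3 st.py 617 67 86 6
```

```text
turn [ 0.4  0.  -0.6] then units [-0.07  0.07 -0.  ] pos [619.3  70.2  85.9] yaw 5.4 t 26.8
F [ 1.1 -0.1 -0.6] T [-0.   -0.   -0.01] open 1.0 q6 1.6
```

move_arm(
  series="-1 -0.05 0.06 0 0 0 0; 1 0 0 0 0 0 0; 1 0 0 0 0 0 0; 1 0 0 0 0 0 0; 1 0 0 0 0 0 0; 1 0 0 0 0 0 0; 1 0 0 0 0 0 0; 1 0 0 0 0 0 0; 1 0 0 0 0 0 0; 1 0 0 -0.2 0 0 0; 1 0 0 -0.2 0 0 0; 1 0 0 0 0 0 0",
  grip_force=60,
)

```text
clock: 28.25
eef_pos: [617.4, 67.5, 103.2]
tcp_rot: [3.135, -0.0, 0.097]
contact_force: [-0.2, -0.4, -0.6]
opening: 0.363
```

```bash
python3 st.py 617 67 86 6
```

```text
turn [ 0.4  0.  -0.4] then units [-0.01  0.01  0.43] pos [617.4  67.5 103.2] yaw 5.6 t 28.2
F [-0.2 -0.4 -0.6] T [-0.    0.   -0.03] open 0.363 q6 1.59
```

move_arm(
  series="1 0 0 -0.7 0 0 0; 1 0 0 -0.7 0 0 0; 1 0 0 -0.7 0 0 0; 1 0 0 -0.5 0 0 0; 1 0 0 0 0 0 0; 1 0 0 0 0 0 0",
)

```text
clock: 29.0
eef_pos: [616.3, 68.0, 208.9]
tcp_rot: [3.134, 0.002, 0.097]
contact_force: [-0.9, -0.5, -1.0]
opening: 0.364
```

```bash
python3 st.py 561 380 200 6; python3 -c "
from h import *
im=vision.grab_frame('side'); crop('side',im,180,110,290,220,5,'pics/c7.png')"
```

```text
turn [ 0.4  0.1 -0.4] then units [-0.56 -7.9   0.22] pos [616.3  68.  208.9] yaw 5.6 t 29.0
F [-0.9 -0.5 -1. ] T [-0.02  0.01  0.04] open 0.364 q6 1.59
```

View pics/c7.png

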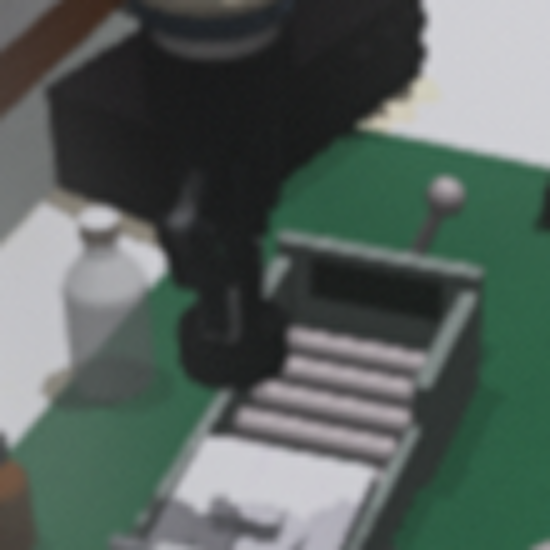

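move_arm(
  series="1 -0.07 -0.95 0 0 0 0; 1 -0.07 -0.95 0 0 0 0; 1 -0.07 -0.95 0 0 0 0; 1 -0.07 -0.95 0 0 0 0; 1 -0.07 -0.95 0 0 0 0; 1 -0.07 -0.95 0 0 0 0; 1 -0.07 -0.95 0 0 0 0; 1 0 -0.4 0 0 0 0; 1 0 0 0 0 0 0; 1 0 0 0 0 0 0; 1 0 0 0 0 0 0",
)

```text
clock: 30.42
eef_pos: [564.6, 350.2, 194.1]
tcp_rot: [3.128, 0.017, 0.094]
contact_force: [0.5, 0.4, -0.2]
opening: 0.365
```

```bash
python3 st.py 561 379 36 6; python3 -c "
from h import *
s=.64
print([onz('top',u*s,v*s,30).round(0) for u,v in [(163,290),(222,290),(219,350),(160,347)]])"
```

```text
turn [ 0.8  1.  -0.6] then units [-0.01 -0.73  3.95] pos [564.6 350.2 194.1] yaw 5.4 t 30.4
F [ 0.5  0.4 -0.2] T [-0.02 -0.04 -0.01] open 0.365 q6 2.03
[array([623., 426.,  30.]), array([613., 303.,  30.]), array([490., 313.,  30.]), array([505., 434.,  30.])]
```

move_arm(
  series="1 -0.1 -0.5 0.2 0.8 1 0; 1 0 0 0.8 0 0 0; 1 0 0 0.8 0 0 0; 1 0 0 0.8 0 0 0; 1 0 0 0.6 0 0 0; 1 0 0 0 0 0 0; 1 0 0 0 0 0 0",
)

```text
clock: 31.3
eef_pos: [562.9, 364.5, 65.8]
tcp_rot: [-3.14, -0.005, 0.087]
contact_force: [0.5, -0.3, 0.0]
opening: 0.361
```

```bash
python3 st.py 558 370 33 6
```

```text
turn [-0.1 -0.3 -1. ] then units [-0.11 -0.15  0.82] pos [562.9 364.5  65.8] yaw 5.0 t 31.3
F [ 0.5 -0.3  0. ] T [ 0.   -0.04  0.01] open 0.361 q6 2.06
```

move_arm(
  series="1 -0.05 -0.1 0.35 0 0 0; 1 0 0 0.35 0 0 0; 1 0 0 0.08 0 0 0; 1 0 0 0 0 0 0; 1 0 0 0 0 0 0",
)

```text
clock: 31.92
eef_pos: [561.9, 369.3, 34.9]
tcp_rot: [-3.138, -0.008, 0.086]
contact_force: [0.5, -0.0, -0.6]
opening: 0.36
```

move_arm(
  series="1 0 0 0.06 0 0 0; 1 0 0 0 0 0 0; 1 0 0 0.05 0 0 0; 1 0 0 0 0 0 0",
)

```text
clock: 32.42
eef_pos: [563.4, 370.1, 32.4]
tcp_rot: [-3.137, -0.011, 0.087]
contact_force: [0.6, -0.1, -1.3]
opening: 0.353
```

move_arm(
  series="0 0 0 0 0 0 0; 0 0 0 0 0 0 0; 0 0 0 0 0 0 0; 0 0 0 -0.5 0 0 0; -1 0 0 -1 0 0 0; -1 0 0 -1 0 0 0; -1 0 0 -1 0 0 0; -1 0 0 -0.6 0 0 0; -1 0 0 0 0 0 0",
)

```text
clock: 33.55
eef_pos: [562.0, 369.5, 208.5]
tcp_rot: [-3.135, -0.015, 0.087]
contact_force: [-0.0, -0.1, -0.3]
opening: 0.999
```

```bash
cat > look.py <<'E'
from h import *
im=vision.grab_frame('top'); cv2.imwrite('raw_top.png',im[:,:,::-1])
for b in bars(im,'top',150,(170,205,350,255)):
    if b[0][0]>345: continue
    z=83.5 if b[0][0]<260 else 57.5
    print(b, onz('top',*b[0],z).round(1), round(yawz('top',b,z),1))
E
python3 look.py; python3 st.py 454 126 160 0; python3 -c "
from h import *
sd=vision.grab_frame('side');b=bars(sd,'side',130,(255,222,292,250));print(b)
cv2.imwrite('raw_side.png',sd[:,:,::-1])
t=cv2.imread('raw_top.png')
a=cv2.resize(t[130:260,90:350],(800,400),interpolation=cv2.INTER_CUBIC)
b=cv2.resize(sd[150:330,150:290,::-1],(156,200),interpolation=cv2.INTER_CUBIC)
cv2.imwrite('pics/c8.png',a)"
```

```text
((326.1911315917969, 232.0146942138672), (4.801959991455078, 13.891385078430176), 30.963756561279297) [ 418.6 -261.7   57.5] 143.6
((237.0, 233.5), (17.0, 16.0), 90.0) [432.    9.5  83.5] 176.1
((197.78964233398438, 228.9241180419922), (4.567501544952393, 14.117732048034668), 41.633541107177734) [454.5 126.4  83.5] 134.8
turn [-0.4 -0.8  5. ] then units [-2.69  6.08  1.18] pos [561.5 369.2 207.1] yaw 5.0 t 33.6
F [-0.7 -0.6 -0.2] T [-0.02  0.    0.01] open 1.002 q6 2.06
[((274.2794189453125, 237.13233947753906), (13.205390930175781, 5.487954616546631), 59.03623962402344), ((288.0, 225.5), (7.0, 6.0), 90.0)]
```

View pics/c8.png

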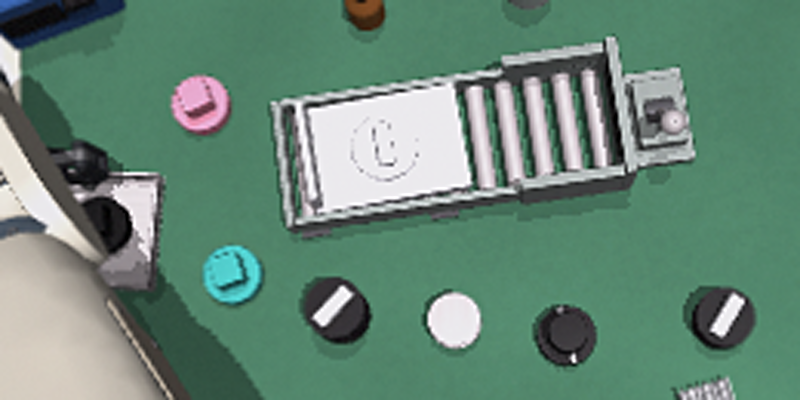

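move_arm(
  series="-1 0 0 0 0 0 -10.4; -1 0 0 0 0 0 -10.4; -1 0 0 0 0 0 -10.4; -1 0 0 0 0 0 -10.4; -1 0 0 0 0 0 -10.4; -1 0 0 0 0 0 -10.4; -1 0 0 0 0 0 -10.4; -1 0 0 0 0 0 -10.4; -1 0 0 0 0 0 -10.4; -1 0 0 0 0 0 -10.4; -1 0 0 0 0 0 -10.4; -1 0 0 0 0 0 -10.4; -1 0 0 0 0 0 0;-1 0 0 0 0 0 0",
)

```text
clock: 35.4
eef_pos: [549.5, 361.3, 181.2]
tcp_rot: [-3.116, -0.003, 2.329]
contact_force: [-0.1, -0.4, -0.1]
opening: 0.999
```

```bash
python3 st.py 454 126 150 130; python3 -c "
from h import *
print('seat',onz('top',215.1,177.8,58), [onz('top',90+x*.325,130+y*.325,71.5)[:2].round(1) for x,y in [(386,143),(380,120),(392,167)]],[onz('top',90+x*.325,130+y*.325,52)[:2].round(1) for x,y in [(461,85),(473,183)]])"
```

```text
turn [-1.5 -0.1  3.4] then units [-2.97 -5.61  0.78] pos [549.5 361.3 181.2] yaw 133.4 t 35.4
F [-0.1 -0.4 -0.1] T [-0.   -0.06 -0.  ] open 0.999 q6 -0.18
seat [614.03955804  66.74442357  58.        ] [array([615. ,  64.5]), array([639.2,  69.1]), array([589.9,  59.9])] [array([674.8, -14.6]), array([571.4, -19.7])]
```

move_arm(
  series="-1 -0.5 -0.93 0.1 -1.5 0 3; -1 -0.5 -0.93 0 0 0 0; -1 -0.5 -0.93 0 0 0 0; -1 -0.5 -0.93 0 0 0 0; -1 -0.5 -0.93 0 0 0 0; -1 -0.2 -0.5 0 0 0 0; -1 0 0 0 0 0 0; -1 0 0 0 0 0 0; -1 0 0 0 0 0 0",
)

```text
clock: 36.52
eef_pos: [460.8, 141.5, 175.7]
tcp_rot: [3.14, -0.003, 2.252]
contact_force: [-0.2, 0.3, -0.3]
opening: 1.003
```

```bash
python3 st.py 454 126.3 120 130
```

```text
turn [ 0.1 -0.2 -0.9] then units [-0.18 -0.37  1.39] pos [460.8 141.5 175.7] yaw 129.1 t 36.5
F [-0.2  0.3 -0.3] T [0.03 0.02 0.08] open 1.003 q6 -0.39
```

move_arm(
  series="-1 -0.18 -0.35 0 0 0 -1; -1 0 0 0.5 0 0 0; -1 0 0 0.5 0 0 0; -1 0 0 0.4 0 0 0; -1 0 0 0 0 0 0; -1 0 0 0 0 0 0; -1 0 0 0 0 0 0",
)

```text
clock: 37.4
eef_pos: [458.2, 132.0, 119.3]
tcp_rot: [3.136, -0.002, 2.274]
contact_force: [-0.6, -0.0, 0.0]
opening: 0.997
```

```bash
python3 st.py 454 126.3 36 130; python3 look.py
```

```text
turn [ 0.3 -0.1  0.3] then units [-0.04 -0.17  2.08] pos [458.2 132.  119.3] yaw 130.3 t 37.4
F [-0.6 -0.   0. ] T [0.03 0.05 0.03] open 0.997 q6 -0.43
((326.1911315917969, 232.0146942138672), (4.801959991455078, 13.891385078430176), 30.963756561279297) [ 418.6 -261.7   57.5] 143.6
((237.0, 233.5), (17.0, 16.0), 90.0) [432.    9.5  83.5] 176.1
((195.2486572265625, 232.59188842773438), (53.357662200927734, 27.829683303833008), 72.4075698852539) [444.  134.6  83.5] 14.4
((181.5, 215.5), (21.0, 23.0), 90.0) [499.  173.6  83.5] 85.8
```

Grip with TCP at z≈36 (34 mm below body top).

move_arm(
  series="-1 -0.04 -0.15 0.1 0 0 0; -1 0 0 0.5 0 0 0; -1 0 0 0.5 0 0 0; -1 0 0 0.5 0 0 0; -1 0 0 0.4 0 0 0; -1 0 0 0 0 0 0; -1 0 0 0 0 0 0; -1 0 0 0 0 0 0",
  grip_force=60,
)

```text
clock: 38.45
eef_pos: [455.6, 125.7, 39.5]
tcp_rot: [3.132, 0.0, 2.273]
contact_force: [0.0, 0.7, -0.3]
opening: 1.001
```

```bash
python3 st.py 454 126.3 36 130
```

```text
turn [0.6 0.  0.3] then units [ 0.04 -0.02  0.09] pos [455.6 125.7  39.5] yaw 130.3 t 38.5
F [ 0.   0.7 -0.3] T [0.04 0.03 0.02] open 1.001 q6 -0.44
```

move_arm(
  series="-1 0.04 -0.02 0.05 0.6 0 0; -1 0 0 0 0 0 0; 1 0 0 0 0 0 0; 1 0 0 0 0 0 0; 1 0 0 0 0 0 0; 1 0 0 0 0 0 0; 1 0 0 0 0 0 0; 1 0 0 0 0 0 0; 1 0 0 0 0 0 0",
)

```text
clock: 39.58
eef_pos: [454.5, 126.6, 38.9]
tcp_rot: [3.141, 0.001, 2.274]
contact_force: [-0.3, -0.2, 2.3]
opening: 0.686
```

```bash
python3 st.py 454 126.3 160 130
```

```text
turn [0.  0.1 0.3] then units [ 0.   -0.01 -3.03] pos [454.5 126.6  38.9] yaw 130.3 t 39.6
F [-0.3 -0.2  2.3] T [-0.01  0.02 -0.03] open 0.686 q6 -0.43
```

move_arm(
  series="1 0 0 -0.7 0 0 0; 1 0 0 -0.8 0 0 0; 1 0 0 -0.8 0 0 0; 1 0 0 -0.9 0 0 0; 1 0 0 -0.3 0 0 -10; 1 0 0 -0.1 0 0 -10; 1 0 0 -0.1 0 0 -10; 1 0 0 -0.1 0 0 -10; 1 0 0 -0.1 0 0 -10; 1 0 0 0 0 0 0; 1 0 0 0 0 0 0",
)

```text
clock: 40.95
eef_pos: [451.4, 125.9, 197.0]
tcp_rot: [-3.139, -0.005, -3.115]
contact_force: [-0.5, -0.2, -2.6]
opening: 0.684
```

```bash
python3 st.py 616 65.5 165 180.5
```

```text
turn [-0.1 -0.3  1. ] then units [-4.1  -1.55  0.8 ] pos [451.4 125.9 197. ] yaw -178.5 t 41.0
F [-0.5 -0.2 -2.6] T [ 0.05  0.01 -0.  ] open 0.684 q6 -1.33
```

move_arm(
  series="1 -0.8 -0.3 0 0 0 1; 1 -0.8 -0.3 0 0 0 0; 1 -0.8 -0.3 0 0 0 0; 1 -0.8 -0.3 0 0 0 0; 1 -0.6 -0.25 0 0 0 0; 1 -0.2 0 0 0 0 0; 1 0 0 0 0 0 0; 1 0 0 0 0 0 0; 1 0 0 0 0 0 0",
)

```text
clock: 42.08
eef_pos: [612.5, 67.9, 192.4]
tcp_rot: [-3.139, -0.012, 3.129]
contact_force: [0.4, -0.1, -1.9]
opening: 0.686
```

```bash
python3 st.py 616 65.5 125 180.5; python3 -c "
from h import *
sd=vision.grab_frame('side')
crop('side',sd,200,160,270,230,8,'pics/c9.png')
print(proj('side',[[616,65.5,71.5]]),proj('side',[[616,65.5,58]]))"
```

```text
turn [-0.1 -0.7 -1.2] then units [-0.09 -0.06  1.69] pos [612.5  67.9 192.4] yaw 179.3 t 42.1
F [ 0.4 -0.1 -1.9] T [0.01 0.02 0.01] open 0.686 q6 -1.45
[[228.62726474 211.14669898]] [[228.81320635 214.6714135 ]]
```

View pics/c9.png

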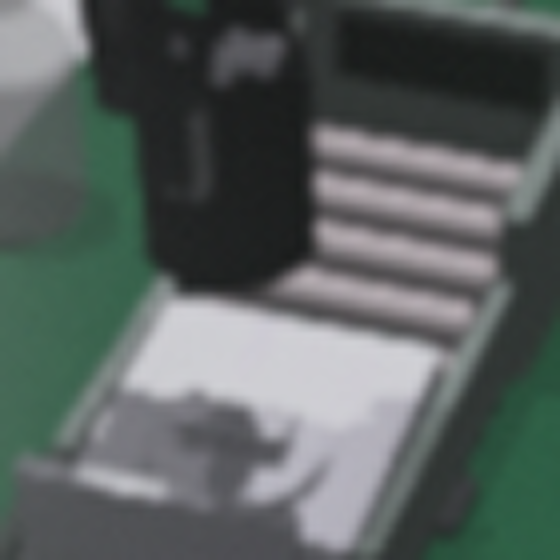

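move_arm(
  series="1 -0.08 -0.05 0.2 0 -0.7 -1.2; 1 0 0 0.6 0 0 0; 1 0 0 0.6 0 0 0; 1 0 0 0.4 0 0 0; 1 0 0 0 0 0 0; 1 0 0 0 0 0 0; 1 0 0 0 0 0 0",
)

```text
clock: 43.0
eef_pos: [616.4, 65.8, 119.2]
tcp_rot: [-3.139, 0.006, -3.128]
contact_force: [0.1, -0.1, -1.6]
opening: 0.686
```

```bash
python3 st.py 616 65.5 97 180.5
```

```text
turn [-0.1  0.3  0.3] then units [ 0.01 -0.01  0.55] pos [616.4  65.8 119.2] yaw -179.2 t 43.0
F [ 0.1 -0.1 -1.6] T [ 0.01  0.01 -0.04] open 0.686 q6 -1.48
```

move_arm(
  series="1 0 0 0.15 0 0 0; 1 0 0 0.15 0 0 0; 1 0 0 0.1 0 0 0; 1 0 0 0.08 0 0 0; 1 0 0 0 0 0 0; 1 0 0 0 0 0 0",
)

```text
clock: 43.75
eef_pos: [617.2, 65.8, 99.6]
tcp_rot: [-3.139, 0.008, -3.128]
contact_force: [-0.7, -1.1, -1.7]
opening: 0.682
```

```bash
python3 st.py 616 65.5 97 180.5
```

```text
turn [-0.1  0.4  0.3] then units [ 0.03 -0.01  0.07] pos [617.2  65.8  99.6] yaw -179.2 t 43.8
F [-0.7 -1.1 -1.7] T [-0.    0.01 -0.02] open 0.682 q6 -1.48
```

move_arm(
  series="1 0 0 0.05 0 0 0; 1 0 0 0.04 0 0 0; 1 0 0 0 0 0 0",
)

```text
clock: 44.12
eef_pos: [617.9, 65.8, 97.0]
tcp_rot: [-3.139, 0.009, -3.128]
contact_force: [0.4, 1.0, -1.2]
opening: 0.686
```

```bash
python3 st.py 616 65.5 97 180.5
```

```text
turn [-0.1  0.5  0.3] then units [ 0.05 -0.01  0.  ] pos [617.9  65.8  97. ] yaw -179.2 t 44.1
F [ 0.4  1.  -1.2] T [0.   0.16 0.03] open 0.686 q6 -1.48
```

move_arm(
  series="1 0.02 0 0.04 0 0.4 0; 1 0 0 0.03 0 0 0; 1 0 0 0 0 0 0",
)

```text
clock: 44.5
eef_pos: [618.4, 65.8, 97.1]
tcp_rot: [-3.14, 0.004, -3.128]
contact_force: [0.1, -0.0, -1.9]
opening: 0.685
```

```bash
python3 st.py 616 65.5 97 180.5
```

```text
turn [-0.1  0.3  0.3] then units [ 0.06 -0.01  0.  ] pos [618.4  65.8  97.1] yaw -179.2 t 44.5
F [ 0.1 -0.  -1.9] T [ 0.   -0.01  0.01] open 0.685 q6 -1.48
```

move_arm(
  series="1 0.05 0 0.1 0 0 0; 1 0 0 0 0 0 0",
)

```text
clock: 44.75
eef_pos: [618.9, 65.8, 97.2]
tcp_rot: [-3.14, 0.01, -3.128]
contact_force: [-3.1, 0.3, -4.7]
opening: 0.685
```

```bash
python3 st.py 616 65.5 97 90.5
```

```text
turn [ 0.4  0.5 90.3] then units [-0.01 -0.07  0.01] pos [618.9  65.8  97.2] yaw -179.2 t 44.8
F [-3.1  0.3 -4.7] T [-0.05  0.64  0.04] open 0.685 q6 -1.48
```

move_arm(
  series="1 0 0 0 0 0 9; 1 0 0 0 0 0 9; 1 0 0 0 0 0 9; 1 0 0 0 0 0 0",
)

```text
clock: 45.25
eef_pos: [617.8, 65.1, 96.9]
tcp_rot: [3.141, 0.008, 2.672]
contact_force: [-1.0, 0.8, 3.1]
opening: 0.683
```

```bash
python3 st.py 617 65.5 97 90.5
```

```text
turn [ 0.3  0.4 62.6] then units [ 0.01 -0.02 -0.  ] pos [617.8  65.1  96.9] yaw 153.1 t 45.2
F [-1.   0.8  3.1] T [ 0.08  0.36 -0.05] open 0.683 q6 -0.99
```

Smooth (torque near zero). Continue.

move_arm(
  series="1 0 0 0 0.1 0.1 9; 1 0 0 0 0 0 9; 1 0 0 0 0 0 9; 1 0 0 0 0 0 9; 1 0 0 0 0 0 9; 1 0 0 0 0 0 9; 1 0 0 0 0 0 8; 1 0 0 0 0 0 0; 1 0 0 0 0 0 0",
)

```text
clock: 46.38
eef_pos: [618.2, 64.5, 96.9]
tcp_rot: [3.137, 0.005, 1.593]
contact_force: [-1.0, 0.2, 2.9]
opening: 0.686
```

```bash
python3 st.py 617 65.5 97 90.5
```

```text
turn [0.3 0.3 0.8] then units [ 0.02 -0.03 -0.  ] pos [618.2  64.5  96.9] yaw 91.3 t 46.4
F [-1.   0.2  2.9] T [ 0.06  0.38 -0.01] open 0.686 q6 0.09
```

move_arm(
  series="-1 0 0 0 0 0 0; -1 0 0 0 0 0 0; -1 0 0 0 0 0 0; -1 0 0 -0.5 0 0 0; -1 0 0 -0.8 0 0 0; -1 0 0 -1 0 0 0; -1 0 0 -1 0 0 0; -1 -0.8 -0.5 0 0 0 0; -1 -0.8 -0.5 0 0 0 0; -1 -0.8 -0.5 0 0 0 0; -1 -0.8 -0.5 0 0 0 0; -1 -0.8 -0.5 0 0 0 0; -1 0 0 0 0 0 0; -1 0 0 0 0 0 0",
)

```text
clock: 48.12
eef_pos: [523.0, -102.0, 248.1]
tcp_rot: [3.12, 0.007, 1.6]
contact_force: [0.3, -1.1, 0.6]
opening: 1.0
```

```bash
python3 st.py 418.5 -261.7 150 180; python3 -c "
from h import *
t=vision.grab_frame('top'); cv2.imwrite('raw_top.png',t[:,:,::-1])
print('heatsink',[onz('top',u*.64,v*.64,26).round(0) for u,v in [(486,402),(513,396),(521,428),(493,436)]])
for b in bars(t,'top',150,(315,220,340,245)): print(b,onz('top',*b[0],57.5).round(1),yawz('top',b,57.5))
for b in bars(t,'top',140,(200,155,225,190)): print(b,onz('top',*b[0],141.5).round(1),yawz('top',b,141.5))
crop('top',t,175,130,345,250,4.7,'pics/c10.png')"
```

```text
turn [  0.7   1.3 -88.3] then units [ 2.61 -3.99  2.45] pos [ 523.  -102.   248.1] yaw 91.7 t 48.1
F [ 0.3 -1.1  0.6] T [-0.04  0.    0.04] open 1.0 q6 -0.22
heatsink [array([ 347., -212.,   26.]), array([ 355., -266.,   26.]), array([ 291., -276.,   26.]), array([ 280., -219.,   26.])]
((326.1911315917969, 232.0146942138672), (4.801959991455078, 13.891385078430176), 30.963756561279297) [ 418.6 -261.7   57.5] 143.5847468865581
((213.15200805664062, 169.8360137939453), (4.740464687347412, 14.48972225189209), 79.69515228271484) [619.   65.2 141.5] 96.19455414052035
((212.0, 172.5), (33.0, 24.0), 90.0) [611.1  69.1 141.5] 176.74311230723353
```

View pics/c10.png

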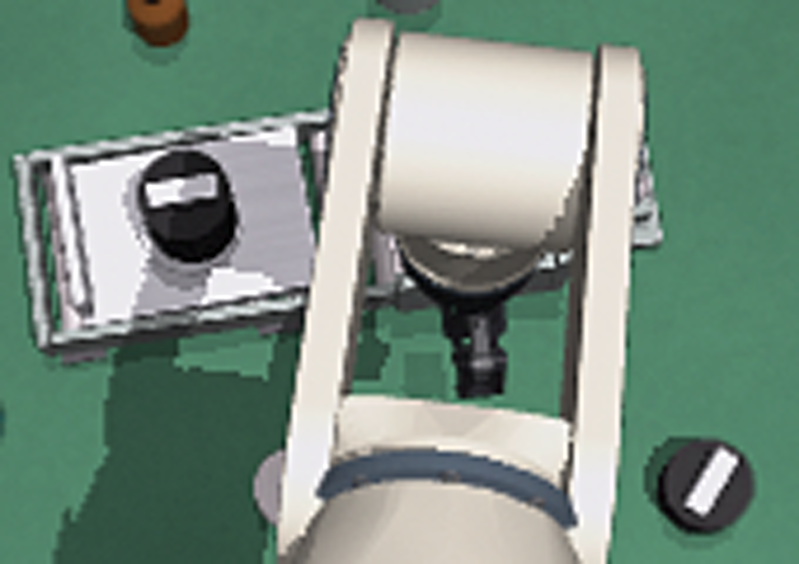

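move_arm(
  series="-1 0 0 0 0 0 -10; -1 0 0 0 0 0 -10; -1 0 0 0 0 0 -10; -1 0 0 0 0 0 -10; -1 0 0 0 0 0 -10; -1 0 0 0 0 0 -10; -1 0 0 0 0 0 -10; -1 0 0 0 0 0 -10; -1 0 0 0 0 0 -8; -1 0.55 -0.85 0.2 0 0 0; -1 0.55 -0.85 0.2 0 0 0; -1 0.55 -0.85 0.2 0 0 0; -1 0.5 -0.85 0.2 0 0 0; -1 0 0 0 0 0 0; -1 0 0 0 0 0 0; -1 0 0 0 0 0 0",
)

```text
clock: 50.18
eef_pos: [456.1, -231.7, 217.2]
tcp_rot: [-3.136, 0.027, -3.071]
contact_force: [0.2, 0.2, 0.1]
opening: 1.0
```

```bash
python3 st.py 418.5 -261.7 90 180
```

```text
turn [-0.3  1.6  4. ] then units [ 0.94 -0.75  3.18] pos [ 456.1 -231.7  217.2] yaw -176.0 t 50.2
F [0.2 0.2 0.1] T [-0.    0.05  0.01] open 1.0 q6 -2.13
```

move_arm(
  series="-1 0.47 -0.37 0.2 0 1.6 4; -1 0.47 -0.37 0.7 0 0 0; -1 0 0 0.9 0 0 0; -1 0 0 0.9 0 0 0; -1 0 0 0.5 0 0 0; -1 0 0 0 0 0 0; -1 0 0 0 0 0 0; -1 0 0 0 0 0 0",
)

```text
clock: 51.18
eef_pos: [426.5, -260.2, 89.6]
tcp_rot: [-3.133, 0.006, -3.133]
contact_force: [0.0, -0.3, 0.3]
opening: 1.002
```

```bash
python3 st.py 418.5 -261.7 21 180
```

```text
turn [-0.5  0.4  0.5] then units [ 0.2  -0.04  1.71] pos [ 426.5 -260.2   89.6] yaw -179.5 t 51.2
F [ 0.  -0.3  0.3] T [ 0.01 -0.01  0.03] open 1.002 q6 -2.12
```

move_arm(
  series="-1 0.18 -0.04 0.1 -0.5 0.4 0.5; -1 0 0 0.5 0 0 0; -1 0 0 0.5 0 0 0; -1 0 0 0.5 0 0 0; -1 0 0 0 0 0 0; -1 0 0 0 0 0 0; -1 0 0 0 0 0 0",
)

```text
clock: 52.05
eef_pos: [420.0, -264.4, 27.9]
tcp_rot: [-3.14, 0.004, 3.138]
contact_force: [0.3, -0.4, 0.3]
opening: 1.001
```

```bash
python3 st.py 418.5 -261.7 20 180
```

```text
turn [-0.1  0.2 -0.2] then units [0.04 0.07 0.2 ] pos [ 420.  -264.4   27.9] yaw 179.8 t 52.0
F [ 0.3 -0.4  0.3] T [ 0.02 -0.04 -0.04] open 1.001 q6 -2.13
```

move_arm(
  series="-1 0.04 0.07 0.2 0 0 0; -1 0 0 0 0 0 0; 1 0 0 0 0 0 0; 1 0 0 0 0 0 0; 1 0 0 0 0 0 0; 1 0 0 0 0 0 0; 1 0 0 0 0 0 0; 1 0 0 0 0 0 0; 1 0 0 0 0 0 0",
)

```text
clock: 53.18
eef_pos: [418.9, -261.7, 21.0]
tcp_rot: [-3.139, 0.005, 3.138]
contact_force: [-0.7, 0.7, 0.7]
opening: 0.683
```

```bash
python3 st.py 418.5 -261.7 120 180
```

```text
turn [-0.1  0.3 -0.2] then units [ 0.01 -0.   -2.48] pos [ 418.9 -261.7   21. ] yaw 179.8 t 53.2
F [-0.7  0.7  0.7] T [-0.03  0.07 -0.01] open 0.683 q6 -2.13
```

move_arm(
  series="1 0 0 -0.7 0 0 0; 1 0 0 -0.9 0 0 0; 1 0 0 -0.9 0 0 0; 1 0 0 -0.9 0 0 0; 1 0 0 -0.9 0 0 0; 1 0 0 -0.6 0 0 0; 1 0 0 -0.1 0 0 9.6; 1 0 0 -0.1 0 0 9.6; 1 0 0 -0.1 0 0 9.6; 1 0 0 -0.1 0 0 9.6; 1 0 0 -0.1 0 0 9.6; 1 0 0 0 0 0 0; 1 0 0 0 0 0 0",
)

```text
clock: 54.8
eef_pos: [416.0, -260.0, 242.5]
tcp_rot: [3.14, 0.003, 2.279]
contact_force: [-0.4, -0.0, -0.8]
opening: 0.68
```

```bash
python3 st.py 618.5 65 215 132
```

```text
turn [ 0.1  0.2 -1.4] then units [2.65 9.2  0.69] pos [ 416.  -260.   242.5] yaw 130.6 t 54.8
F [-0.4 -0.  -0.8] T [ 0.04 -0.02 -0.06] open 0.68 q6 -1.27
```

move_arm(
  series="1 0.27 0.92 0 0 0 -1.4; 1 0.27 0.92 0 0 0 0; 1 0.27 0.92 0 0 0 0; 1 0.27 0.92 0 0 0 0; 1 0.27 0.92 0 0 0 0; 1 0.27 0.92 0 0 0 0; 1 0.27 0.92 0 0 0 0; 1 0.27 0.92 0 0 0 0; 1 0.27 0.8 0 0 0 0; 1 0 0 0 0 0 0; 1 0 0 0 0 0 0; 1 0 0 0 0 0 0",
)

```text
clock: 56.3
eef_pos: [594.0, 40.5, 238.7]
tcp_rot: [-3.139, 0.0, 2.337]
contact_force: [0.7, -0.2, -0.4]
opening: 0.68
```

```bash
python3 st.py 618.5 65 215 132
```

```text
turn [-0.1  0.   1.9] then units [0.05 0.86 0.59] pos [594.   40.5 238.7] yaw 133.9 t 56.3
F [ 0.7 -0.2 -0.4] T [-0.01  0.01  0.05] open 0.68 q6 -0.7
```

move_arm(
  series="1 0.03 0.4 0 0 0 1.9; 1 0.02 0.4 0.1 0 0 0; 1 0 0 0.3 0 0 0; 1 0 0 0.4 0 0 0; 1 0 0 0.4 0 0 0; 1 0 0 0 0 0 0; 1 0 0 0 0 0 0; 1 0 0 0 0 0 0",
)

```text
clock: 57.3
eef_pos: [614.3, 60.7, 186.3]
tcp_rot: [-3.136, -0.001, 2.303]
contact_force: [0.6, 0.1, 0.0]
opening: 0.683
```

```bash
python3 st.py 618.5 65 149 132
```

```text
turn [-0.3 -0.  -0. ] then units [0.01 0.15 0.93] pos [614.3  60.7 186.3] yaw 132.0 t 57.3
F [0.6 0.1 0. ] T [ 0.02 -0.01 -0.07] open 0.683 q6 -0.63
```

move_arm(
  series="1 0 0.15 0.1 -0.3 0 0; 1 0 0 0.2 0 0 0; 1 0 0 0.1 0 0 0; 1 0 0 0 0 0 0; 1 0 0 0 0 0 0; 1 0 0 0 0 0 0",
)

```text
clock: 58.05
eef_pos: [619.6, 65.1, 170.0]
tcp_rot: [3.14, 0.0, 2.303]
contact_force: [-0.2, 0.4, -1.6]
opening: 0.683
```

```bash
python3 st.py 618.5 65 149 132
```

```text
turn [ 0.1  0.  -0. ] then units [ 0.02 -0.02  0.53] pos [619.6  65.1 170. ] yaw 132.0 t 58.0
F [-0.2  0.4 -1.6] T [ 0.05 -0.07 -0.02] open 0.683 q6 -0.63
```

move_arm(
  series="1 0.02 -0.02 0.15 0 0 0; 1 0 0 0.13 0 0 0; 1 0 0 0.1 0 0 0; 1 0 0 0.1 0 0 0; 1 0 0 0.08 0 0 0; 1 0 0 0 0 0 0",
)

```text
clock: 58.8
eef_pos: [619.3, 65.0, 149.5]
tcp_rot: [3.139, 0.002, 2.303]
contact_force: [-0.2, 0.7, -2.0]
opening: 0.682
```

```bash
python3 st.py 618.5 65 149 132
```

```text
turn [ 0.2  0.1 -0. ] then units [ 0.01 -0.02  0.01] pos [619.3  65.  149.5] yaw 132.0 t 58.8
F [-0.2  0.7 -2. ] T [-0.    0.01  0.01] open 0.682 q6 -0.63
```

move_arm(
  series="1 0 0 0.08 0 0 0; 1 0 0 0 0 0 0; 1 0 0 0 0 0 9; 1 0 0 0 0 0 9; 1 0 0 0 0 0 9; 1 0 0 0 0 0 0",
)

```text
clock: 59.55
eef_pos: [621.4, 64.4, 149.2]
tcp_rot: [3.134, 0.002, 1.82]
contact_force: [-1.3, 0.4, 3.7]
opening: 0.682
```

```bash
python3 st.py 618.5 65 149 42
```

```text
turn [ 0.5 -0.1 62.3] then units [-0.04 -0.06  0.  ] pos [621.4  64.4 149.2] yaw 104.3 t 59.5
F [-1.3  0.4  3.7] T [-0.01  0.28 -0.04] open 0.682 q6 -0.15
```

move_arm(
  series="1 0 -0.05 0 0.4 0 9; 1 0 0 0 0 0 9; 1 0 0 0 0 0 9; 1 0 0 0 0 0 9; 1 0 0 0 0 0 9; 1 0 0 0 0 0 9; 1 0 0 0 0 0 8; 1 0 0 0 0 0 0; 1 0 0 0 0 0 0",
)

```text
clock: 60.68
eef_pos: [619.9, 63.1, 149.0]
tcp_rot: [3.139, 0.001, 0.743]
contact_force: [-0.6, -0.5, 3.2]
opening: 0.68
```

```bash
python3 st.py 618.5 65 149 42
```

```text
turn [0.2 0.1 0.6] then units [ 0.01 -0.06  0.  ] pos [619.9  63.1 149. ] yaw 42.6 t 60.7
F [-0.6 -0.5  3.2] T [-0.03  0.14 -0.03] open 0.68 q6 0.93
```

move_arm(
  series="1 0 0 0 0 0 2; -1 0 0 0 0 0 0; -1 0 0 0 0 0 0; -1 0 0 0 0 0 0; -1 0 0 0 0 0 0; -1 0 0 -0.5 0 0 0; -1 0 0 -0.9 0 0 0; -1 0 0 -0.9 0 0 0; -1 0 0 0 0 0 0; -1 -0.7 -0.6 0 0 0 0; -1 -0.2 -0.9 0 0 0 0; -1 -0.2 -0.9 0 0 0 0; -1 -0.2 -0.9 0 0 0 0; -1 0 0 0 0 0 0",
)

```text
clock: 62.42
eef_pos: [487.9, 130.2, 237.6]
tcp_rot: [-3.14, 0.007, 0.711]
contact_force: [0.0, -0.9, -0.5]
opening: 0.998
```

```bash
python3 st.py 432 -120 150 42; python3 -c "
from h import *
t=vision.grab_frame('top'); cv2.imwrite('raw_top.png',t[:,:,::-1])
for b in bars(t,'top',140,(200,150,230,190)): print('shortbar',b,onz('top',*b[0],185.5).round(1),yawz('top',b,185.5))
a=cv2.resize(t[215:260,255:300,::-1],(400,400),interpolation=cv2.INTER_CUBIC)
b=cv2.resize(t[145:205,190:250,::-1],(400,400),interpolation=cv2.INTER_CUBIC)
cv2.imwrite('pics/c11.png',np.hstack([a,b]))"
```

```text
turn [-0.1  0.4 -1.3] then units [-5.23  3.71  2.19] pos [487.9 130.2 237.6] yaw 40.7 t 62.4
F [ 0.  -0.9 -0.5] T [-0.07 -0.02 -0.03] open 0.998 q6 1.12
shortbar ((212.03997802734375, 165.77999877929688), (14.283556938171387, 4.949747562408447), 81.8698959350586) [620.1  64.5 185.5] 4.635043414349383
shortbar ((214.5, 172.5), (33.0, 29.0), 90.0) [599.7  58.5 185.5] 176.6817351341901
```

View pics/c11.png

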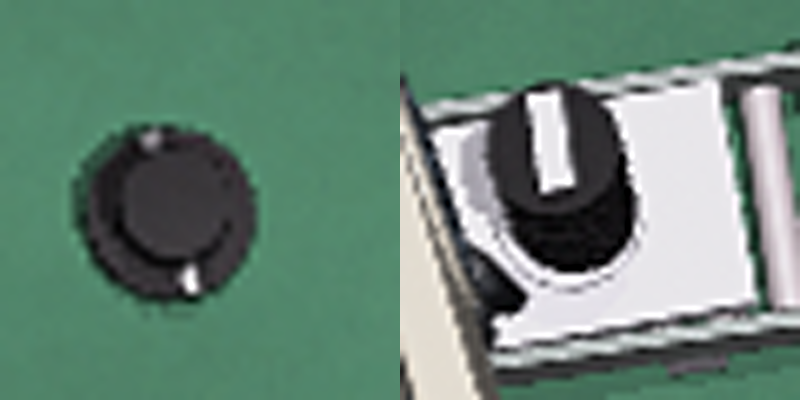

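```bash
python3 -c "
from h import *
g=lambda x,y:(255+x*.1125-.4,215+y*.1125-.4)
P,Q=onz('top',*g(150,138),24),onz('top',*g(190,280),24);d=P-Q
print(P,Q,(P+Q)/2,np.degrees(np.arctan2(d[1],d[0])))
print(onz('top',*g(170,213),18),onz('top',*g(174,204),58))"; python3 st.py 419 -117 150 42
```

```text
[441.30605215 -96.58071717  24.        ] [ 390.53474475 -106.46683858   24.        ] [ 415.92039845 -101.52377788   24.        ] 11.018679591333983
[ 415.04917877 -101.66752943   18.        ] [ 414.04698552 -101.64640114   58.        ]
turn [-0.   0.4 -1.3] then units [-5.43  3.41  2.2 ] pos [489.1 129.8 237.8] yaw 40.7 t 62.5
F [ 0.4  0.5 -0.8] T [ 0.03 -0.01  0.01] open 0.997 q6 1.12
```

move_arm(
  series="-1 0 0 0 0 0 -9.8; -1 0 0 0 0 0 -9.8; -1 0 0 0 0 0 -9.8; -1 0 0 0 0 0 -9.8; -1 0 0 0 0 0 -9.8; -1 -0.95 -0.3 0 0 0 0; -1 -0.95 -0.3 0 0 0 0; -1 -0.95 -0.3 0.2 0 0 0; -1 -0.95 -0.3 0.3 0 0 0; -1 -0.95 -0.3 0.3 0 0 0; -1 -0.7 -0.3 0.3 0 0 0; -1 0 0 0 0 0 0; -1 0 0 0 0 0 0; -1 0 0 0 0 0 0",
)

```text
clock: 64.22
eef_pos: [430.5, -104.5, 189.9]
tcp_rot: [-3.139, 0.007, 1.59]
contact_force: [-0.1, -0.2, 0.2]
opening: 0.997
```

```bash
python3 st.py 415.5 -101.6 80 90
```

```text
turn [-0.1  0.4  1.1] then units [ 0.07 -0.38  2.75] pos [ 430.5 -104.5  189.9] yaw 91.1 t 64.2
F [-0.1 -0.2  0.2] T [0.03 0.01 0.03] open 0.997 q6 -0.25
```

move_arm(
  series="-1 0.06 -0.35 0.2 0 0.4 1; -1 0 0 0.8 0 0 0; -1 0 0 0.8 0 0 0; -1 0 0 0.7 0 0 0; -1 0 0 0 0 0 0; -1 0 0 0 0 0 0; -1 0 0 0 0 0 0",
)

```text
clock: 65.1
eef_pos: [414.1, -99.0, 88.9]
tcp_rot: [3.141, -0.001, 1.574]
contact_force: [0.1, 0.4, -0.5]
opening: 1.003
```

```bash
python3 st.py 415.5 -101.6 27 90
```

```text
turn [ 0.  -0.   0.2] then units [-0.06  0.03  1.55] pos [414.1 -99.   88.9] yaw 90.2 t 65.1
F [ 0.1  0.4 -0.5] T [-0.    0.02 -0.04] open 1.003 q6 -0.24
```

move_arm(
  series="-1 -0.05 0.03 0.2 0 0 0; -1 0 0 0.6 0 0 0; -1 0 0 0.6 0 0 0; -1 0 0 0 0 0 0; -1 0 0 0 0 0 0; -1 0 0 0 0 0 0",
)

```text
clock: 65.85
eef_pos: [419.1, -102.4, 34.5]
tcp_rot: [3.133, 0.001, 1.574]
contact_force: [-0.0, 0.1, -1.2]
opening: 1.001
```

```bash
python3 st.py 415.5 -101.6 28 90
```

```text
turn [0.5 0.1 0.2] then units [ 0.02 -0.09  0.16] pos [ 419.1 -102.4   34.5] yaw 90.2 t 65.8
F [-0.   0.1 -1.2] T [-0.    0.05  0.01] open 1.001 q6 -0.25
```

move_arm(
  series="-1 0 -0.09 0.13 0.4 0 0; -1 0 0 0 0 0 0; 1 0 0 0 0 0 0; 1 0 0 0 0 0 0; 1 0 0 0 0 0 0; 1 0 0 0 0 0 0; 1 0 0 0 0 0 0; 1 0 0 0 0 0 0; 1 0 0 0 0 0 0; 1 0 0 0 0 0 0",
)

```text
clock: 67.1
eef_pos: [416.1, -102.6, 30.5]
tcp_rot: [3.139, 0.002, 1.574]
contact_force: [0.6, -0.6, 0.5]
opening: 0.448
```

```bash
python3 st.py 415.5 -101.6 270 84
```

```text
turn [0.2 0.1 6.2] then units [ 0.02 -0.02 -5.99] pos [ 416.1 -102.6   30.5] yaw 90.2 t 67.1
F [ 0.6 -0.6  0.5] T [0.01 0.1  0.03] open 0.448 q6 -0.25
```

move_arm(
  series="1 0 0 -0.7 0 0 0; 1 0 0 -0.9 0 0 0; 1 0 0 -0.9 0 0 0; 1 0 0 -0.9 0 0 0; 1 0 0 -0.9 0 0 0; 1 0 0 -0.9 0 0 0; 1 0 0 -0.5 0 0 6.4; 1 0 0 0 0 0 0; 1 0 0 0 0 0 0",
)

```text
clock: 68.22
eef_pos: [413.8, -101.7, 263.8]
tcp_rot: [-3.141, 0.001, 1.463]
contact_force: [-0.2, -0.1, -1.4]
opening: 0.455
```

```bash
python3 st.py 620 64.5 265 83.8
```

```text
turn [-0.   0.1  0. ] then units [ 4.69  4.68 -0.03] pos [ 413.8 -101.7  263.8] yaw 83.8 t 68.2
F [-0.2 -0.1 -1.4] T [ 0.01 -0.    0.01] open 0.455 q6 -0.14
```

move_arm(
  series="1 0.8 0.8 0 0 0 0; 1 0.8 0.8 0 0 0 0; 1 0.8 0.8 0 0 0 0; 1 0.8 0.8 -0.1 0 0 0; 1 0.7 0.7 -0.1 0 0 0; 1 0.4 0.4 -0.1 0 0 0; 1 0 0 0 0 0 0; 1 0 0 0 0 0 0; 1 0 0 0 0 0 0",
)

```text
clock: 69.35
eef_pos: [601.8, 55.3, 260.3]
tcp_rot: [-3.121, 0.004, 1.476]
contact_force: [0.1, -0.2, -1.2]
opening: 0.447
```

```bash
python3 st.py 620 64.5 235 83.8
```

```text
turn [-1.2  0.3  0.8] then units [0.28 0.43 0.63] pos [601.8  55.3 260.3] yaw 84.6 t 69.3
F [ 0.1 -0.2 -1.2] T [-0.01 -0.02 -0.01] open 0.447 q6 0.18
```

move_arm(
  series="1 0.26 0.4 0 -1.2 0.3 0.8; 1 0 0 0.4 0 0 0; 1 0 0 0.2 0 0 0; 1 0 0 0 0 0 0; 1 0 0 0 0 0 0; 1 0 0 0 0 0 0",
)

```text
clock: 70.1
eef_pos: [618.8, 63.6, 233.9]
tcp_rot: [3.14, -0.001, 1.46]
contact_force: [-0.6, 0.5, -0.9]
opening: 0.448
```

```bash
python3 st.py 620 64.5 202.5 83.8
```

```text
turn [ 0.1 -0.  -0.2] then units [0.03 0.03 0.79] pos [618.8  63.6 233.9] yaw 83.6 t 70.1
F [-0.6  0.5 -0.9] T [-0.02 -0.02  0.07] open 0.448 q6 0.21
```

move_arm(
  series="1 0.02 0.03 0.2 0 0 0; 1 0 0 0.15 0 0 0; 1 0 0 0.15 0 0 0; 1 0 0 0.12 0 0 0; 1 0 0 0.1 0 0 0; 1 0 0 0 0 0 0; 1 0 0 0 0 0 0",
)

```text
clock: 70.97
eef_pos: [620.3, 64.3, 203.2]
tcp_rot: [3.14, -0.001, 1.46]
contact_force: [0.5, 0.4, -0.5]
opening: 0.45
```

```bash
python3 st.py 620 64.5 202.5 83.8
```

```text
turn [ 0.1 -0.  -0.2] then units [ 0.   -0.01  0.02] pos [620.3  64.3 203.2] yaw 83.6 t 71.0
F [ 0.5  0.4 -0.5] T [-0.01  0.08  0.06] open 0.45 q6 0.21
```

Past the bar; seat it and turn clockwise.

move_arm(
  series="1 0 0 0.08 0 0 0; 1 0 0 0 0 0 0; 1 0 0 0 0 0 9; 1 0 0 0 0 0 9; 1 0 0 0 0 0 9; 1 0 0 0 0 0 0",
)

```text
clock: 71.72
eef_pos: [622.1, 64.6, 203.8]
tcp_rot: [3.136, -0.005, 0.976]
contact_force: [-0.2, 0.0, 0.0]
opening: 0.449
```

```bash
python3 st.py 620 64.5 202.5 -7
```

```text
turn [ 0.1 -0.4 62.9] then units [-0.05  0.01  0.03] pos [622.1  64.6 203.8] yaw 55.9 t 71.7
F [-0.2  0.   0. ] T [-0.   -0.02 -0.02] open 0.449 q6 0.7
```

move_arm(
  series="1 -0.03 -0.03 0.05 0 -0.4 9; 1 0 0 0.02 0 0 9; 1 0 0 0 0 0 9; 1 0 0 0 0 0 9; 1 0 0 0 0 0 9; 1 0 0 0 0 0 9; 1 0 0 0 0 0 9; 1 0 0 0 0 0 0; 1 0 0 0 0 0 0",
)

```text
clock: 72.85
eef_pos: [621.9, 64.2, 202.9]
tcp_rot: [3.138, -0.007, -0.119]
contact_force: [-0.0, 0.4, -0.8]
opening: 0.452
```

```bash
python3 st.py 620 64.5 202.5 -7
```

```text
turn [ 0.2 -0.4  0.2] then units [-0.05 -0.    0.01] pos [621.9  64.2 202.9] yaw -6.8 t 72.8
F [-0.   0.4 -0.8] T [ 0.   -0.   -0.06] open 0.452 q6 1.8
```

move_arm(
  series="1 -0.02 0 0.08 0 0 1; 1 0 0 0 0 0 0; -1 0 0 0 0 0 0; -1 0 0 0 0 0 0; -1 0 0 0 0 0 0; -1 0 0 0 0 0 0; -1 0 0 -0.5 0 0 0; -1 0 0 -0.9 0 0 0; -1 0 0 -0.8 0 0 0; -1 0 0 0 0 0 0; -1 0 -0.9 0 0 0 -10; -1 0 -0.9 0 0 0 -10; -1 0 -0.9 0 0 0 -10; -1 0 0 0 0 0 -10; 1 0 0 0 0 0 -10; 1 0 0 0 0 0 -10; 1 0 0 0 0 0 -10; 1 0 0 0 0 0 -10; 1 0 0 0 0 0 -10; 1 0 0 0 0 0 0",
)

```text
clock: 75.35
eef_pos: [611.0, 173.7, 278.5]
tcp_rot: [-3.137, 0.009, 1.497]
contact_force: [0.2, -0.0, 0.9]
opening: 0.003
```

```bash
python3 st.py 608 190 66 94; python3 -c "
from h import *
t=vision.grab_frame('top'); sd=vision.grab_frame('side')
cv2.imwrite('raw_side.png',sd[:,:,::-1]); cv2.imwrite('raw_top.png',t[:,:,::-1])
a=cv2.resize(sd[150:240,190:280,::-1],(400,400),interpolation=cv2.INTER_CUBIC)
b=cv2.resize(t[130:200,190:260,::-1],(400,400),interpolation=cv2.INTER_CUBIC)
cv2.imwrite('pics/c12.png',np.hstack([a,b]))"
```

```text
turn [-0.3  0.5 -8.2] then units [ 0.41 -0.05  5.31] pos [611.  173.7 278.5] yaw 85.8 t 75.3
F [ 0.2 -0.   0.9] T [-0.    0.02  0.  ] open 0.003 q6 0.35
```

View pics/c12.png

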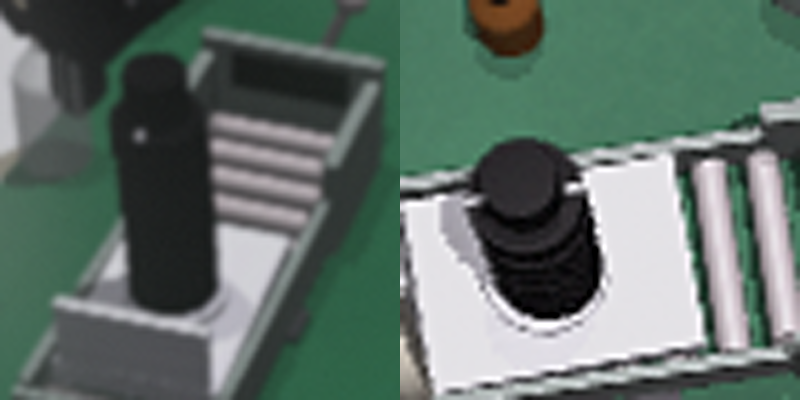

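move_arm(
  series="1 0.5 0 0 0 0 -8; 1 0.1 0 0.8 0 0 0; 1 0 0 0.9 0 0 0; 1 0 0 0.9 0 0 0; 1 0 0 0.9 0 0 0; 1 0 0 0.9 0 0 0; 1 0 0 0 0 0 0; 1 0 0 0 0 0 0; 1 0 0 0 0 0 0",
)

```text
clock: 76.58
eef_pos: [613.6, 197.4, 99.9]
tcp_rot: [-3.141, 0.007, 1.611]
contact_force: [-0.9, -0.3, -0.4]
opening: 0.002
```

```bash
python3 st.py 608 190 68 94
```

```text
turn [-0.1  0.4 -1.7] then units [-0.18 -0.15  0.8 ] pos [613.6 197.4  99.9] yaw 92.3 t 76.6
F [-0.9 -0.3 -0.4] T [0.04 0.   0.02] open 0.002 q6 0.28
```

move_arm(
  series="1 0 -0.13 0.4 0 0.4 -1.7; 1 0 0 0.35 0 0 0; 1 0 0 0 0 0 0; 1 0 0 0 0 0 0; 1 -0.3 0 0 0 0 0; 1 -0.3 0 0 0 0 0; 1 -0.3 0 0 0 0 0; 1 -0.25 0 0 0 0 0; 1 -0.25 0 0 0 0 0; 1 -0.25 0 0 0 0 0; 1 -0.25 0 0 0 0 0",
)

```text
clock: 77.95
eef_pos: [615.1, 117.5, 70.4]
tcp_rot: [3.138, -0.003, 1.641]
contact_force: [-0.6, 3.8, -0.4]
opening: 0.004
```

```bash
python3 st.py 621 2 68 94
```

```text
turn [ 0.2 -0.2  0.1] then units [-2.89 -0.06  0.06] pos [615.1 117.5  70.4] yaw 94.1 t 78.0
F [-0.6  3.8 -0.4] T [ 0.61  0.05 -0.04] open 0.004 q6 0.11
```

move_arm(
  series="1 -0.25 -0.01 0 0 0 0; 1 -0.25 -0.01 0 0 0 0; 1 -0.25 0 0 0 0 0; 1 -0.25 0 0 0 0 0; 1 -0.25 0 0 0 0 0; 1 -0.25 0 0 0 0 0; 1 -0.25 0 0 0 0 0; 1 -0.2 0 0 0 0 0; 1 -0.15 0 0 0 0 0; 1 -0.1 0 0 0 0 0; 1 0 0 0 0 0 0",
)

```text
clock: 79.32
eef_pos: [621.5, 22.6, 70.3]
tcp_rot: [3.137, -0.003, 1.641]
contact_force: [0.7, 0.3, -0.1]
opening: -0.001
```

```bash
python3 st.py 621 2 68 94
```

```text
turn [ 0.2 -0.1  0. ] then units [-0.51 -0.05  0.06] pos [621.5  22.6  70.3] yaw 94.0 t 79.3
F [ 0.7  0.3 -0.1] T [ 0.05 -0.05  0.03] open -0.001 q6 -0.04
```

move_arm(
  series="1 -0.15 0 0 0 0 0; 1 -0.15 0 0 0 0 0; 1 -0.12 0 0 0 0 0; 1 -0.1 0 0 0 0 0; 1 -0.1 0 0 0 0 0; 1 -0.1 0 0 0 0 0",
)

```text
clock: 80.08
eef_pos: [629.0, 3.6, 72.7]
tcp_rot: [3.126, -0.018, 1.637]
contact_force: [-0.5, 27.3, 1.8]
opening: -0.001
```

```bash
python3 st.py 621 2 68 94
```

```text
turn [ 0.9 -1.  -0.2] then units [-0.03 -0.2   0.12] pos [629.    3.6  72.7] yaw 93.8 t 80.1
F [-0.5 27.3  1.8] T [4.17 0.2  0.11] open -0.001 q6 -0.09
```

move_arm(
  series="1 0.5 0 0 0 0 0; 1 0.7 0 0 0 0 0; 1 0.3 0 -0.9 0 -1 0; 1 0 0 -0.95 0 0 0; 1 0 0 -0.95 0 0 0; 1 0 0 -0.95 0 0 0; 1 0 0 -0.95 0 0 0; 1 0 0 -0.95 0 0 0; 1 0 0 -0.4 0 0 0; 1 0 0 0 0 0 0; 1 0 -0.9 0 0 0 10; 1 0 -0.9 0 0 0 10; 1 0 0 0 0 0 10; 1 0 0 0 0 0 10; 1 0 0 0 0 0 10; 1 0 0 0 0 0 10; 1 0 0 0 0 0 10; 1 0 0 0 0 0 10; 1 0 0 0 0 0 10; 1 0 0 0 0 0 0",
)

```text
clock: 82.58
eef_pos: [535.1, 62.1, 297.9]
tcp_rot: [3.127, 0.022, 0.017]
contact_force: [-0.2, 0.0, -0.9]
opening: 0.006
```

```bash
python3 st.py 550 -220 300 4; python3 -c "
from h import *
t=vision.grab_frame('top'); sd=vision.grab_frame('side')
cv2.imwrite('raw_side.png',sd[:,:,::-1]); cv2.imwrite('raw_top.png',t[:,:,::-1])
a=cv2.resize(sd[130:230,220:290,::-1],(400,571),interpolation=cv2.INTER_CUBIC)
b=cv2.resize(t[130:230,250:320,::-1],(400,571),interpolation=cv2.INTER_CUBIC)
cv2.imwrite('pics/c13.png',np.hstack([a,b]))"
```

```text
turn [ 0.8  1.3 -3. ] then units [-0.12  7.06 -0.05] pos [535.1  62.1 297.9] yaw 1.0 t 82.6
F [-0.2  0.  -0.9] T [ 0.04 -0.01 -0.06] open 0.006 q6 1.68
```

View pics/c13.png

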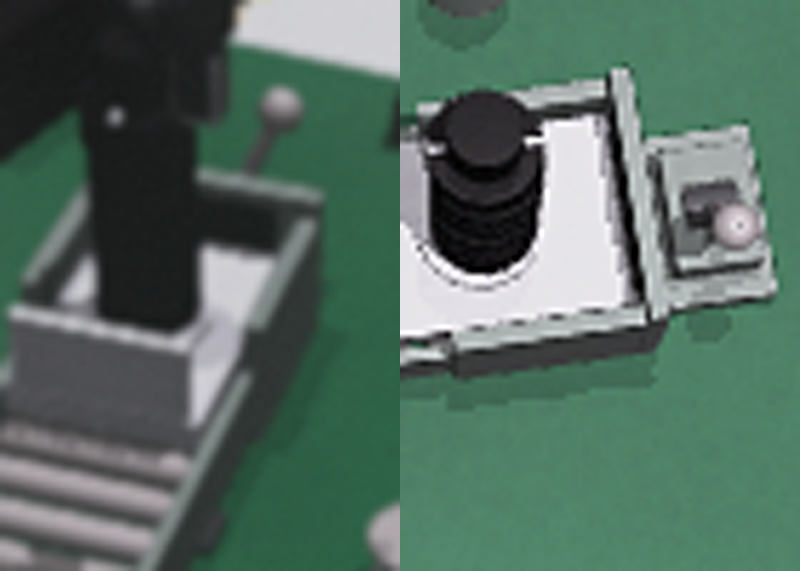

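move_arm(
  series="1 0 0.95 0 0.8 1.3 -3; 1 0 0.95 0 0 0 0; 1 0 0.95 0 0 0 0; 1 0 0.95 0 0 0 0; 1 0 0.95 0 0 0 0; 1 0 0.95 0 0 0 0; 1 0 0.95 0 0 0 0; 1 0 0.3 0 0 0 0; 1 0 0 0 0 0 0; 1 0 0 0 0 0 0; 1 0 0 0 0 0 0",
)

```text
clock: 84.05
eef_pos: [556.4, -220.5, 294.2]
tcp_rot: [-3.139, 0.003, 0.109]
contact_force: [0.1, 1.2, 0.5]
opening: -0.001
```

```bash
python3 st.py 550 -220 95 4
```

```text
turn [-0.2  0.2  2.3] then units [-0.16 -0.02  4.98] pos [ 556.4 -220.5  294.2] yaw 6.3 t 84.0
F [0.1 1.2 0.5] T [ 0.01 -0.08 -0.02] open -0.001 q6 1.08
```

move_arm(
  series="1 -0.16 0 0.3 0 0 2.3; 1 0 0 0.9 0 0 0; 1 0 0 0.9 0 0 0; 1 0 0 0.9 0 0 0; 1 0 0 0.9 0 0 0; 1 0 0 0.9 0 0 0; 1 0 0 0 0 0 0; 1 0 0 0 0 0 0; 1 0 0 0 0 0 0",
)

```text
clock: 85.18
eef_pos: [546.9, -216.6, 96.7]
tcp_rot: [-3.139, 0.001, 0.061]
contact_force: [-0.0, -0.1, 0.6]
opening: -0.0
```

```bash
python3 st.py 550 -220 97 4
```

```text
turn [-0.1  0.1 -0.5] then units [ 0.07  0.09 -0.01] pos [ 546.9 -216.6   96.7] yaw 3.5 t 85.2
F [-0.  -0.1  0.6] T [ 0.03 -0.05 -0.02] open -0.0 q6 1.13
```

Push along +x to about x≈625 first, then check.

move_arm(
  series="1 0.3 0.06 0 0 0 0; 1 0.3 0 0 0 0 0; 1 0.25 0 0 0 0 0; 1 0.25 0 0 0 0 0; 1 0.25 0 0 0 0 0; 1 0.25 0 0 0 0 0; 1 0.25 0 0 0 0 0; 1 0 0 0 0 0 0",
)

```text
clock: 86.18
eef_pos: [628.4, -214.8, 99.3]
tcp_rot: [-3.141, -0.003, 0.061]
contact_force: [0.6, 1.2, -0.5]
opening: 0.005
```

```bash
python3 st.py 650 -220 97 4
```

```text
turn [-0.  -0.2 -0.5] then units [0.53 0.17 0.06] pos [ 628.4 -214.8   99.3] yaw 3.5 t 86.2
F [ 0.6  1.2 -0.5] T [0.02 0.03 0.02] open 0.005 q6 1.18
```

move_arm(
  series="1 0.2 0.1 0.04 0 0 0; 1 0.2 0 0 0 0 0; 1 0.15 0 0 0 0 0; 1 0.1 0 0 0 0 0",
)

```text
clock: 86.68
eef_pos: [653.8, -217.4, 96.8]
tcp_rot: [-3.14, 0.002, 0.061]
contact_force: [-15.3, -2.2, 8.2]
opening: -0.001
```

```bash
python3 st.py 660 -220 97 4
```

```text
turn [-0.1  0.1 -0.5] then units [ 0.15  0.08 -0.  ] pos [ 653.8 -217.4   96.8] yaw 3.5 t 86.7
F [-15.3  -2.2   8.2] T [-0.33  2.07  0.03] open -0.001 q6 1.19
```

move_arm(
  series="1 0.1 0 0 0 0 0; 1 0.1 0 0 0 0 0",
)

```text
clock: 86.92
eef_pos: [653.8, -217.4, 96.7]
tcp_rot: [-3.138, 0.02, 0.062]
contact_force: [-21.4, -2.8, 15.4]
opening: 0.002
```

Hard stop reached. Back off, clear away and check everything.

move_arm(
  series="1 -0.5 0 0 0 0 0; 1 -0.9 0 0 0 0 0; 1 -0.9 0 0 0 0 0; 1 -0.5 0 -0.5 0 0 0; 1 0 0 -0.9 0 0 0; 1 0 0 -0.9 0 0 0; 1 -0.8 0.5 -0.5 0 0 0; 1 -0.8 0.9 0 0 0 0; 1 -0.6 0.9 0 0 0 0; 1 -0.2 0.9 0 0 0 0; 1 0 0.9 0 0 0 0; 1 0 0.9 0 0 0 0; 1 0 0 0 0 0 0",
)

```text
clock: 88.55
eef_pos: [459.3, -438.0, 221.1]
tcp_rot: [3.138, 0.009, 0.063]
contact_force: [-0.2, 0.5, -0.9]
opening: 0.003
```

```bash
python3 -c "
from h import *
t=vision.grab_frame('top'); sd=vision.grab_frame('side')
cv2.imwrite('raw_top.png',t[:,:,::-1])
a=cv2.resize(sd[110:340,150:345,::-1],(400,472),interpolation=cv2.INTER_CUBIC)
b=cv2.resize(t[130:248,235:335,::-1],(400,472),interpolation=cv2.INTER_CUBIC)
cv2.imwrite('pics/c14.png',np.hstack([a,b]))
s=r.sense();print(s['eef_pos'],s['contact_force'])"
```

```text
[ 459.10579102 -435.56373279  220.83664024] [-0.36757264  0.39631252  0.07767805]
```

View pics/c14.png

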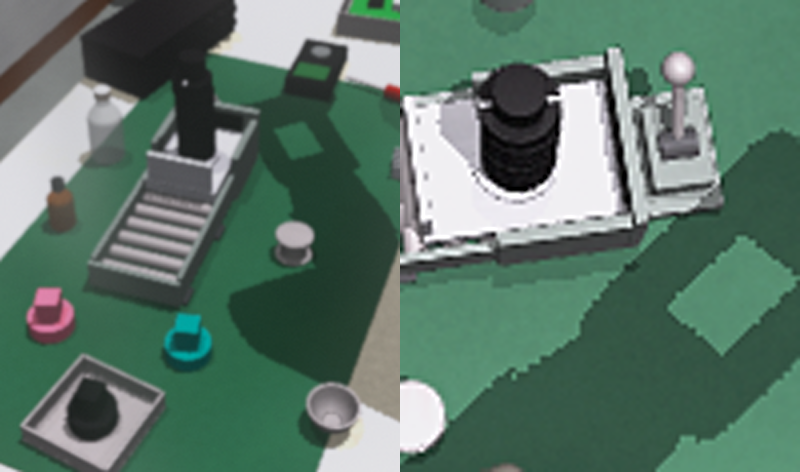

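```bash
python3 -c "
from rig import r
print(r.sign_off())"
```

```text
the job is handed in; nothing more can be done
None
```

The job is done and handed in at about 89 s of the 210 s limit.

**What I did**
- Unlocked the dust cover and laid it flat, right way up, in the steel tray.
- Stacked filter_tall, then filter_short, then the intake hood. filter_mid was not on the bench. Each part was dropped home over the bar below and locked with a clockwise turn of about 90°.
- Pushed the carrier to the bay's end wall; the force rose to about 27 N there.
- Threw the clamp lever over to its far-side stop; the force rose to about 21 N there.

**What the last checks showed**
- The last picture shows the cover upright in the tray, the tower straight, the carrier in the bay and the lever over to +x, with the gripper clear.
- The seating heights came out within about 1 mm of the expected values for all three parts.

**What went wrong or was not checked**
- The grip slipped off the cover twice while unlocking. It was in fact already free after the first turn, and my further anticlockwise turning only pressed it against its stop. When I re-aligned the grip it lifted off freely.
- The hood had been knocked a few centimetres aside before I reached it, so I measured it again.
- I judged the locks by turn angle, height and rib direction, not by a pull test.
- Arm positions drifted by 5 to 10 mm on some moves. I corrected each before gripping or placing.

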